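# Lock the slicer's crumb hatch with its quarter-turn fastener

## Robot

A 6-joint arm with a two-finger parallel gripper is mounted at the origin on the work surface. World frame = base frame: x ahead of the robot, y to its left, z up, the work surface at z = 0. Lengths are in m, angles in rad, forces in N, time in s.
With the tool pointing down it reaches from about 0.375 to 0.9 m from the base axis. Payload 3.1 kg.
Tool frame: the origin (TCP) lies at the centre of the arm's flange, where the gripper is bolted on; the fingertips stand 182 mm ahead of it and the grasp point (between the pads) lies 164 mm ahead of it; z points along the fingers, x is the direction in which the jaws open and shut, and the axes are right-handed (so a half turn about z gives the same grasp; the last joint's range is limited). The gripper opens to 87 mm and grips with 3 to 60 N. Pads are 19 mm wide; open, the fingers measure 117 mm over their backs; the gripper's body (75 mm by 190 mm) begins 51 mm behind the grasp point.
Start: joints at [-1.464, 0.527, 1.433, -0, 1.181, -0.178], TCP at [0.176, -0.6, 0.405] pointing down, gripper open.
Joint ranges: [-3.08, 3.08], [-0.75, 2.2], [0.22, 2.44], [-1.43, 4.57], [0, 2.65], [-2.85, 2.85]. Speed limits (rad/s): [2.79, 2.79, 3.14, 3.14, 3.14, 3.14].

## Interface

Orientations are given as a unit quaternion [x, y, z, w].
In Python, from rig import status, eyes, robot gives the robot as it stands. The module is installed in compiled form; this text tells all that it offers.
- The arm moves only by the tool step_arm, never from a script. Its argument "steps" is a list of rows, each a list of 7 numbers: the closure, from -1 (fully open) to 1 (shut), so that 0 is half open, then the shift along the tool's x, y, z each as a share of 0.025 m, from -1 to 1, then the turn, a rotation vector about the tool's x, y, z each as a share of 8 degrees, from -1 to 1. In form: [[jaw, dx, dy, dz, rx, ry, rz], ...]. A call has exactly 10 rows; each row shifts and turns the commanded pose from where the row before left it, along the tool's axes as they then stand; what a row does not reach is not made up. A row lasts 1/10 s, in which the tool goes at most 50 mm and 8.59 degrees, less where a joint would pass 70% of its speed; a pose out of reach is approached as far as the arm can. A call with a number of a shift or a turn outside -1 to 1 is refused whole. A call with a gripper value outside its range is refused whole. The fingers move at their own pace and stop on an object; "squeeze" is the grip in N (left out, the last holds). Time passes only in rows, so rows that do not move let the fingers close, or fill a call up. It gives the time, the measured TCP pose, the force and the opening at its end, in the units of the state.
- status.get_obs(): the state, without advancing time (a new reading comes with each control period).
- eyes.camera(name): name is "scene" or "top" or "wrist"; returns (picture, depth): 384x512x3 uint8, red, green, blue; 384x512 float32, m along the optical axis (not along the pixel's ray), 0 where there is no reading.
- eyes.camera_info(name): a dict with "K" (3x3 intrinsics, pixels), "R" (3x3) and "t" (3): a world point X has camera coordinates R X + t. Camera axes: x right, y down, z forward; pixel columns grow to the right and rows downward; lengths in m; the calibration is good to about 2 mm. A picture is of the moment at which its call begins: read the wrist's pose just before it. camera_info takes no time and is no camera call; for the wrist camera it gives the pose at the moment of the call.
- robot.hand_in(): hands the job in, once; it reports no verdict.
The state is a dict: "time": time; "q": joint angles; "joint_velocities": joint speeds; "joint_torque": joint torques, N m; "position": TCP position; "tool_rot": TCP orientation; "ft_force": force on the tool from outside, world axes, zero at the start; "moment": the same for the moment, N m; "grip_width": finger opening in m.
Only numpy, scipy, OpenCV 4.12 (cv2) and the standard library are available. Lean on these libraries where they do the work, as an engineer would, in place of code of your own. Each camera call takes 0.05 s, during which the arm holds its last target.

## Task

Lock the crumb hatch of the loaf slicer with the loose wing-handled fastener that lies on the bench. First lay it down on the sloping rest, tongue against the ledge and handle up, and let go; then take it again by its wing handle, feel for the slot at the bottom of the hatch's round socket, push the tongue fully down through it, give it a full quarter turn clockwise to the stop and leave it there. Do not knock the loaves, tin, jar, brush and scraper about.

Things in the scene. Friction and masses are not known exactly. Their poses are not given: they have to be found in the camera images.
- fastener_mid (a point): Centre of the loose quarter-turn fastener: flat, 14 mm thick, 128 mm long, about 160 g (weight centred 60 mm from the tongue end). Its x runs from tongue to handle, y along the width of tongue and wing (both in one plane), z across the thickness (both faces alike). It starts flat on the bench, handle roughly to the robot's left. This point is 64 mm from the tongue end.
- fastener_tip (a point): Middle of the fastener's tongue end, axes as fastener_mid. From here along x: steel tongue (crossbar) 14 mm long, 40 mm wide, 14 mm thick; round steel neck 14 mm in diameter from 14 to 32 mm; square steel shank 14 x 14 mm from 32 to 84 mm; black plastic wing handle from 84 to 128 mm, 52 mm wide, 14 mm thick.
- rest_foot (a point): Foot of the fixed steel sloping rest: middle of the corner between its board and ledge, 35 mm above the bench. x is level, the way the board rises (45 degrees; its face looks up and to -x), z up. The ledge stands 12 mm proud; two cheeks 10 mm high, 52 mm apart, guide the tongue over the first 20 mm.
- rest_top (a point): Middle of the upper edge of the rest's board face, 80 mm up the slope from the foot; axes as rest_foot. Board 90 mm wide, 8 mm thick. A fastener laid on it slides down until its tongue end meets the ledge; its axis is then 7 mm off the face and the whole wing sticks out past this edge with free space beneath.
- socket (a point): Centre of the rim of the round steel socket in the hatch on the slicer's low bed, 62 mm above the bench; z up, x towards the fixed blade housing (165 mm high, beginning 140 mm away). Mouth 68 mm wide, tapering over 9 mm to a 50 mm bore; flat floor 16 mm below the rim with a centred slot 48 x 21 mm. The tongue's end stops on the floor unless within about 8 degrees of the slot.
- socket_bottom (a point): Bottom of the lock, 40 mm below the rim (24 mm below the cup floor), axes as socket: the tongue's end reaches it once through the slot. The slot's angle differs each time and is not reported: its long axis lies between 100 and 170 degrees counter-clockwise, seen from above, from this x axis. Feel or look for it.
- cam (a joint): The lock's cam below the slot, turned only by the fastener's tongue: 0 = open (in line with the slot), 1.57 rad = locked, at its stop. Grows as the fastener turns clockwise seen from above. Stiff (0.06 N m), stays where it is left.
- loaf_a: Loaf cake, 160 x 80 x 75 mm; bystander, origin under its centre.
- loaf_b: Loaf cake, 160 x 80 x 75 mm; bystander, origin under its centre.
- loaf_tin: Empty aluminium loaf tin 110 x 210 x 65 mm; bystander, origin under its centre.
- jar: Amber glass jar, 64 mm across, 100 mm tall; bystander, origin under its centre.
- brush: Pastry brush with a wooden handle; bystander.
- scraper: Dough scraper, steel blade 100 x 75 mm with a wooden bar grip 110 mm long; bystander, origin under the middle of the blade's root.
Things that resemble listed ones, but are neither listed nor needed, are in the scene too. Leave any purple or red look-alike of the part that bears cam alone.

How it is judged:
By the outcome, as a careful person would: the job done as asked, in the order asked, and still so for the second after the job is handed in, with the robot touching nothing.
It also fails if it takes over 66 s, if anything falls off the work surface, if the arm or the gripper's body presses on something with over 40 N, if the wrist force passes 120 N, or if a joint passes its speed limit or range.

## Working session

There is one attempt and no reset: what is moved stays moved. The work goes in short steps, Python scripts to look and compute and a tool call to move; the robot and the scene stay as the last step left them, time stands still between calls to the robot, and variables do not carry over. Pictures are saved under pics/ and viewed, and the job is handed in when it is done.

Besides the shell and the picture viewer there is one more tool, called after "Call:" by a JSON object that holds its "op" and its "data". step_arm: Moves the arm, as the interface text tells. Its arguments: {"type":"object","properties":{"steps":{"type":"array"},"squeeze":{"type":"number"}},"required":["steps"]}

```bash
mkdir -p pics; python3 - <<'E'
from rig import status, eyes, robot
import cv2,numpy as np
o=status.get_obs(); print(o)
for n in ["scene","top","wrist"]:
    p,d=eyes.camera(n); i=eyes.camera_info(n)
    cv2.imwrite(f"pics/{n}0.png",p[:,:,::-1]); np.savez(f"{n}0.npz",p=p,d=d,**i)
    print(n,i)
E
```

```text
{'time': 0.0, 'q': array([-1.46348888e+00,  5.28446106e-01,  1.43387053e+00, -2.60291196e-05,
        1.18139485e+00, -1.78508430e-01]), 'joint_velocities': array([ 0.00065808, -0.00072702,  0.0008463 ,  0.00064194, -0.00098163,
        0.00069822]), 'joint_torque': array([-1.45348831e-04, -4.40045142e+01, -1.76594335e+01,  6.33193413e-02,
        5.81333600e-02, -1.59052288e-04]), 'position': array([ 0.17619652, -0.5993001 ,  0.40379365]), 'tool_rot': array([ 8.00608642e-01, -5.99186682e-01, -7.30790010e-04, -7.67107583e-04]), 'ft_force': array([ 0.58429006, -0.29899466, -0.42935853]), 'moment': array([ 0.01122349,  0.00553883, -0.05183785]), 'grip_width': 0.08689853626141787}
scene {'K': array([[389.75297822,   0.        , 252.8360902 ],
       [  0.        , 389.75297822, 193.95267235],
       [  0.        ,   0.        ,   1.        ]]), 'R': array([[ 0.6645537 ,  0.74717841, -0.00963347],
       [ 0.47799934, -0.43497972, -0.76309192],
       [-0.57435617,  0.50251077, -0.64621817]]), 't': array([-0.35153574, -0.13393715,  1.75706224])}
top {'K': array([[457.47368752,   0.        , 260.2166311 ],
       [  0.        , 457.47368752, 189.50364152],
       [  0.        ,   0.        ,   1.        ]]), 'R': array([[-2.18677279e-03, -9.99997481e-01,  5.05187570e-04],
       [-9.84824596e-01,  2.06592241e-03, -1.73540334e-01],
       [ 1.73538853e-01, -8.77014424e-04, -9.84826633e-01]]), 't': array([0.05825566, 0.47794453, 1.51014347])}
wrist {'K': array([[297.91891816,   0.        , 256.50437361],
       [  0.        , 297.91891816, 192.39778305],
       [  0.        ,   0.        ,   1.        ]]), 'R': array([[ 0.28045526, -0.9598657 , -0.00163674],
       [-0.91708612, -0.26845846,  0.29475941],
       [-0.28336885, -0.08116579, -0.9555701 ]]), 't': array([-0.62528852, -0.03509022,  0.39200923])}
```

View pics/scene0.png

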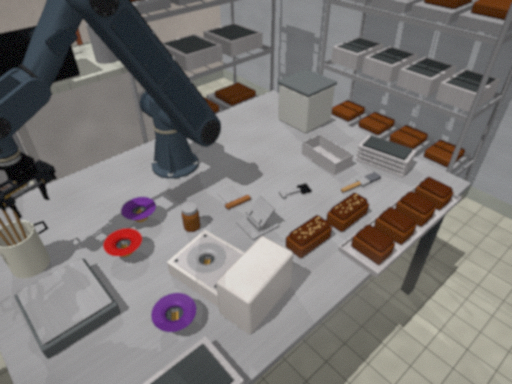

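View pics/top0.png

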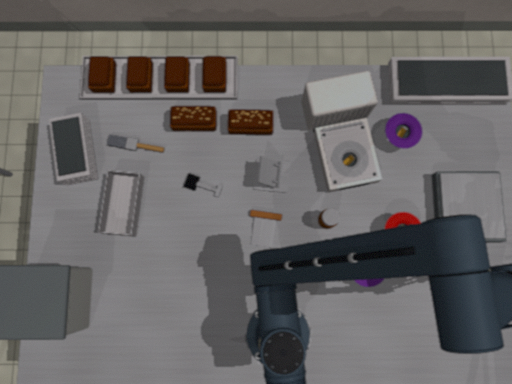

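View pics/wrist0.png

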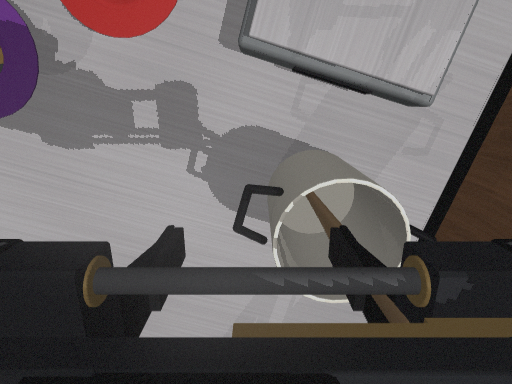

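The top view shows the fastener at about (203,185), the rest at (268,172), the socket at (348,158), the scraper at (265,225) and the jar at (328,218). I'll zoom in on these.

```bash
python3 - <<'E'
import cv2,numpy as np
p=cv2.imread("pics/top0.png")
cv2.imwrite("pics/topA.png",cv2.resize(p[135:210,170:300],None,fx=6,fy=6,interpolation=cv2.INTER_CUBIC))
cv2.imwrite("pics/topB.png",cv2.resize(p[110:200,305:390],None,fx=6,fy=6,interpolation=cv2.INTER_CUBIC))
p=cv2.imread("pics/scene0.png")
cv2.imwrite("pics/sceA.png",cv2.resize(p[170:290,170:320],None,fx=5,fy=5,interpolation=cv2.INTER_CUBIC))
E
```

```text
(no output)
```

View pics/topA.png

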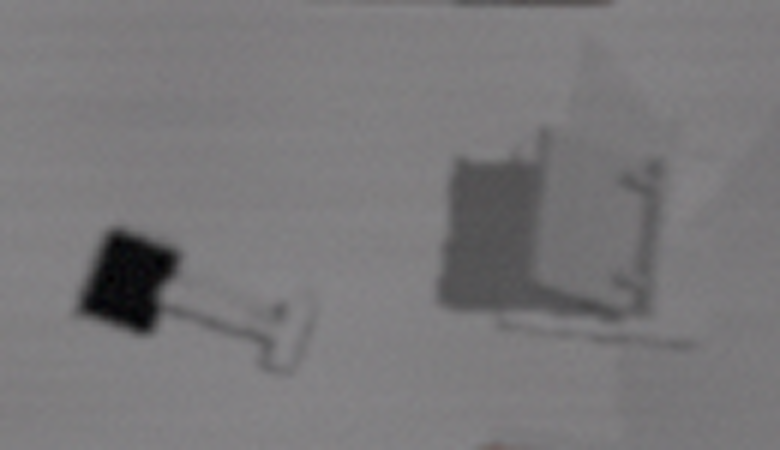

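View pics/topB.png

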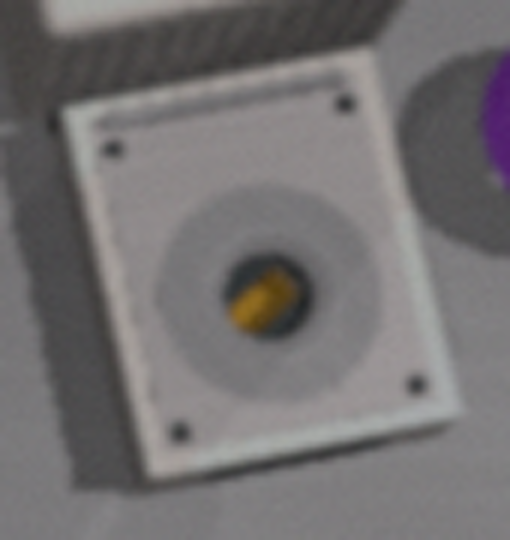

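View pics/sceA.png

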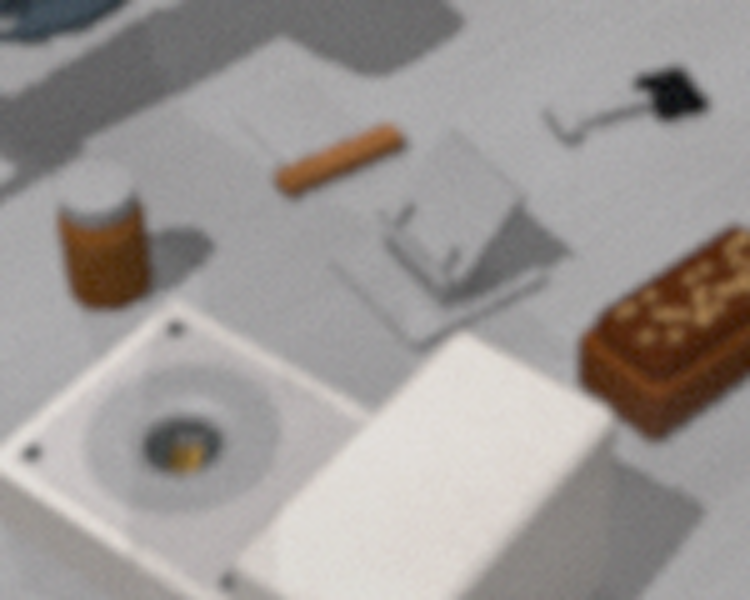

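```bash
cat > h.py <<'E'
import numpy as np,cv2
def ld(n):
    z=np.load(n); return z['p'],z['d'],z['K'],z['R'],z['t']
def unproj(px,d,K,R,t):
    px=np.atleast_2d(px).astype(float); d=np.atleast_1d(d)
    c=np.c_[(px[:,0]-K[0,2])/K[0,0],(px[:,1]-K[1,2])/K[1,1],np.ones(len(px))]*d[:,None]
    return (c-t)@R
def ray(px,z,K,R,t):
    px=np.atleast_2d(px).astype(float)
    c=np.c_[(px[:,0]-K[0,2])/K[0,0],(px[:,1]-K[1,2])/K[1,1],np.ones(len(px))]@R
    o=-R.T@t
    s=(z-o[2])/c[:,2]
    return o+c*s[:,None]
def proj(X,K,R,t):
    c=np.atleast_2d(X)@R.T+t; return c[:,:2]/c[:,2:]*[K[0,0],K[1,1]]+[K[0,2],K[1,2]]
def cloud(d,K,R,t):
    v,u=np.mgrid[:384,:512]; return unproj(np.c_[u.ravel(),v.ravel()],d.ravel(),K,R,t).reshape(384,512,3)
E
python3 - <<'E'
from h import *
np.set_printoptions(precision=4,suppress=True)
for n in ['top0.npz','scene0.npz']:
    p,d,K,R,t=ld(n); X=cloud(d,K,R,t); hsv=cv2.cvtColor(p,cv2.COLOR_RGB2HSV)
    print(n)
    reg=(X[...,0]>.35)&(X[...,0]<.8)&(X[...,1]>-.1)&(X[...,1]<.35)&(d>0)
    print('bench z',np.median(X[...,2][reg&(abs(X[...,2])<.01)]))
    # black handle
    m=((p.max(2)<60)&reg).astype(np.uint8)
    k,l,s,c=cv2.connectedComponentsWithStats(m)
    for i in range(1,k):
        if s[i,4]>30:
            px=c[i]; print('black',s[i],px,ray(px,.014,K,R,t))
            cn,_=cv2.findContours((l==i).astype(np.uint8),0,2); r=cv2.minAreaRect(cn[0]); b=cv2.boxPoints(r); print(b, ray(b,.014,K,R,t)[:,:2])
    # fastener height band
    f=reg&(X[...,1]>.05)&(X[...,2]>.007)&(X[...,2]<.03)
    print('fast pts',f.sum(), X[f].mean(0) if f.any() else '')
    # rest
    f=(X[...,0]>.45)&(X[...,0]<.65)&(X[...,1]>-.12)&(X[...,1]<.05)&(d>0)&(X[...,2]>.03)
    v,u=np.nonzero(f); print('rest',f.sum(),u.min(),u.max(),v.min(),v.max(),X[f].min(0),X[f].max(0))
p,d,K,R,t=ld('top0.npz');X=cloud(d,K,R,t)
print('rest z mm'); 
for v in range(152,196,3): print(v,[int(z) for z in X[v,240:292:3,2]*1000])
print('sock z mm')
for v in range(132,188,4): print(v,[int(z) for z in X[v,318:382:4,2]*1000])
E
```

```text
top0.npz
bench z 0.000800484688315698
black [228 111  43  19 192] [245.2708 125.3594] [[0.7137 0.1096 0.014 ]]
[[223.768  125.6031]
 [229.5928 110.4588]
 [270.3351 126.1289]
 [264.5103 141.2732]] [[0.713  0.1858]
 [0.7691 0.1657]
 [0.7107 0.0209]
 [0.6553 0.0417]]
black [174 118  39   8 123] [194.5203 123.3089] [[0.7217 0.2895 0.014 ]]
[[173.9147 122.2317]
 [212.     118.    ]
 [212.7073 124.3659]
 [174.622  128.5976]] [[0.7258 0.3627]
 [0.7412 0.2279]
 [0.7176 0.225 ]
 [0.7023 0.3594]]
black [176 127  40   4 124] [195.8306 128.8306] [[0.7013 0.2844 0.014 ]]
[[176. 127.]
 [215. 127.]
 [215. 130.]
 [176. 130.]] [[0.7082 0.3547]
 [0.7079 0.2167]
 [0.6969 0.2166]
 [0.6972 0.3544]]
black [228 131  44   4 144] [250.2639 132.3542] [[0.688  0.0919 0.014 ]]
[[228. 131.]
 [271. 131.]
 [271. 134.]
 [228. 134.]] [[0.6931 0.1706]
 [0.6928 0.0186]
 [0.6818 0.0187]
 [0.6821 0.1705]]
black [184 174  15  16 161] [190.9503 181.4161] [[0.5119 0.2971 0.014 ]]
[[183.1507 185.9315]
 [188.0411 172.8904]
 [199.1096 177.0411]
 [194.2192 190.0822]] [[0.4961 0.3237]
 [0.5421 0.308 ]
 [0.5273 0.2692]
 [0.4814 
[... 1786 characters left out ...]
, 68, 59, 56, 62, -3, 5]
148 [14, 56, 58, 57, 56, 67, 66, 56, 60, 64, 62, 64, 59, 69, 57, 0]
152 [2, 57, 58, 58, 65, 66, 61, 46, 53, 59, 64, 60, 65, 62, 58, 5]
156 [1, 59, 65, 69, 62, 64, 64, 42, 23, 0, 57, 66, 57, 64, 57, -3]
160 [-4, 41, 62, 53, 64, 64, 57, 20, 21, 48, 61, 62, 61, 57, 60, 0]
164 [5, 25, 58, 60, 65, 60, 58, 19, 44, 46, 54, 66, 65, 63, 59, 60]
168 [0, 10, 60, 58, 58, 62, 60, 61, 59, 62, 63, 59, 60, 55, 57, 56]
172 [1570, 0, 59, 58, 63, 61, 65, 63, 59, 64, 60, 60, 58, 59, 69, 58]
176 [3, 3, 49, 59, 61, 64, 56, 62, 64, 65, 65, 64, 61, 62, 68, 66]
180 [3, -1, 31, 62, 68, 62, 60, 62, 66, 61, 62, 56, 58, 62, 64, 52]
184 [0, 0, 11, 60, 58, 63, 61, 56, 59, 60, 52, 36, 26, 0, 8, -2]
```

```bash
cat >> h.py <<'E'
from scipy.spatial.transform import Rotation as Ro, Slerp
def plan(p0,q0,p1,q1,n,jaw=-1,dp=2):
    """rows from pose to pose; prints rounded rows"""
    R0,R1=Ro.from_quat(q0),Ro.from_quat(q1)
    rv=(R0.inv()*R1).as_rotvec()
    rows=[];P=np.array(p0,float);C=R0
    for i in range(n):
        pt=np.array(p0)+(np.array(p1)-p0)*(i+1)/n; Rt=R0*Ro.from_rotvec(rv*(i+1)/n)
        ds=C.inv().apply(pt-P)/.025; dr=(C.inv()*Rt).as_rotvec()/np.deg2rad(8)
        r=[jaw]+[round(float(x),dp)+0. for x in np.r_[ds,dr]]; rows.append(r)
        P=P+C.apply(np.array(r[1:4])*.025); C=C*Ro.from_rotvec(np.array(r[4:])*np.deg2rad(8))
        if max(map(abs,r))>1: print('OVER',r)
    print('\n'.join(map(str,rows))); print('end',P,C.as_quat())
    return P,C.as_quat()
def down(yaw): # tool pointing down, tool x at yaw deg
    a=np.deg2rad(yaw); x=np.array([np.cos(a),np.sin(a),0]); z=np.array([0,0,-1.]); y=np.cross(z,x)
    return Ro.from_matrix(np.c_[x,y,z]).as_quat()
E
python3 - <<'E'
from h import *
from rig import status,eyes
np.set_printoptions(precision=4,suppress=True)
o=status.get_obs(); i=eyes.camera_info('wrist')
T=Ro.from_quat(o['tool_rot'])
C=-i['R'].T@i['t']; print('cam in tool',T.inv().apply(C-o['position'])); print('cam axes in tool\n',T.inv().as_matrix()@i['R'].T)
p,d,K,R,t=ld('top0.npz')
# socket: dark/gold hole and grey ring
print('hole approx', ray([305+270/6,110+295/6],.054,K,R,t), 'ring',ray([305+268/6,110+292/6],.062,K,R,t))
for c in [(113,150),(345,104),(416,385),(180,432)]: print(ray([305+c[0]/6,110+c[1]/6],.062,K,R,t))
E
```

```text
cam in tool [ 0.0013 -0.081   0.0201]
cam axes in tool
 [[ 1.     -0.0015 -0.0005]
 [ 0.0016  0.9555  0.295 ]
 [ 0.     -0.295   0.9555]]
hole approx [[ 0.5802 -0.2487  0.054 ]] ring [[ 0.58  -0.246  0.062]]
[[ 0.6633 -0.1607  0.062 ]]
[[ 0.6903 -0.2941  0.062 ]]
[[ 0.5261 -0.3272  0.062 ]]
[[ 0.4996 -0.1939  0.062 ]]
```

```bash
python3 - <<'E'
from h import *
from rig import status
o=status.get_obs()
plan(o['position'],o['tool_rot'],[0.53,-0.255,0.405],down(-18.8),20)
E
```

```text
[-1, -0.46, -0.87, 0.0, 0.0, 0.0, -0.34]
[-1, -0.42, -0.9, 0.0, 0.0, 0.0, -0.35]
[-1, -0.38, -0.91, 0.0, 0.0, 0.0, -0.34]
[-1, -0.33, -0.93, 0.0, 0.0, 0.0, -0.34]
[-1, -0.28, -0.95, 0.0, 0.0, 0.0, -0.34]
[-1, -0.25, -0.95, -0.01, 0.0, 0.0, -0.35]
[-1, -0.19, -0.97, 0.0, 0.0, 0.0, -0.34]
[-1, -0.15, -0.98, 0.0, 0.0, 0.0, -0.34]
[-1, -0.1, -0.98, 0.0, 0.0, 0.0, -0.34]
[-1, -0.06, -0.98, 0.0, 0.0, 0.0, -0.35]
[-1, 0.0, -0.99, 0.0, -0.01, 0.0, -0.34]
[-1, 0.04, -0.99, 0.0, 0.0, 0.0, -0.34]
[-1, 0.08, -0.98, -0.01, 0.0, 0.01, -0.34]
[-1, 0.14, -0.98, 0.0, 0.0, 0.0, -0.35]
[-1, 0.18, -0.97, 0.0, 0.0, 0.0, -0.34]
[-1, 0.22, -0.96, 0.0, 0.0, 0.0, -0.34]
[-1, 0.28, -0.95, 0.0, 0.0, 0.0, -0.34]
[-1, 0.31, -0.94, -0.01, 0.0, 0.0, -0.35]
[-1, 0.36, -0.92, 0.0, 0.0, 0.0, -0.34]
[-1, 0.41, -0.9, 0.0, 0.0, 0.0, -0.34]
end [ 0.53004539 -0.25493232  0.40497294] [ 9.86539811e-01 -1.63521208e-01 -2.19314470e-05  1.25582982e-04]
```

Call:
{"op": "step_arm", "data": {"steps": [[-1, -0.46, -0.87, 0, 0, 0, -0.34], [-1, -0.42, -0.9, 0, 0, 0, -0.35], [-1, -0.38, -0.91, 0, 0, 0, -0.34], [-1, -0.33, -0.93, 0, 0, 0, -0.34], [-1, -0.28, -0.95, 0, 0, 0, -0.34], [-1, -0.25, -0.95, 0, 0, 0, -0.35], [-1, -0.19, -0.97, 0, 0, 0, -0.34], [-1, -0.15, -0.98, 0, 0, 0, -0.34], [-1, -0.1, -0.98, 0, 0, 0, -0.34], [-1, -0.06, -0.98, 0, 0, 0, -0.35]]}}

```text
time: 1.15
position: [0.3536, -0.4266, 0.4045]
tool_rot: [0.92, -0.391, -0.0, -0.0]
ft_force: [-0.5, 0.7, 0.3]
grip_width: 0.0871
```

Call:
{"op": "step_arm", "data": {"steps": [[-1, 0, -0.99, 0, 0, 0, -0.34], [-1, 0.04, -0.99, 0, 0, 0, -0.34], [-1, 0.08, -0.98, 0, 0, 0, -0.34], [-1, 0.14, -0.98, 0, 0, 0, -0.35], [-1, 0.18, -0.97, 0, 0, 0, -0.34], [-1, 0.22, -0.96, 0, 0, 0, -0.34], [-1, 0.28, -0.95, 0, 0, 0, -0.34], [-1, 0.31, -0.94, 0, 0, 0, -0.35], [-1, 0.36, -0.92, 0, 0, 0, -0.34], [-1, 0.41, -0.9, 0, 0, 0, -0.34]]}}

```text
time: 2.15
position: [0.5306, -0.2543, 0.4044]
tool_rot: [0.987, -0.163, -0.0, -0.0]
ft_force: [-1.1, -0.6, 1.1]
grip_width: 0.0874
```

```bash
cat > snap.py <<'E'
import sys
from rig import status, eyes
import cv2,numpy as np
np.set_printoptions(precision=4,suppress=True)
o=status.get_obs()
print({k:np.round(o[k],4) for k in ['time','position','tool_rot','q','ft_force','grip_width']})
n,tag=sys.argv[1],sys.argv[2]
i=eyes.camera_info(n); p,d=eyes.camera(n)
cv2.imwrite(f"pics/{tag}.png",p[:,:,::-1]); np.savez(f"{tag}.npz",p=p,d=d,**i)
E
python3 snap.py wrist w1
```

```text
{'time': np.float64(2.15), 'position': array([ 0.5306, -0.2543,  0.4044]), 'tool_rot': array([ 0.9867, -0.1626, -0.0003, -0.0002]), 'q': array([-0.6366,  0.4785,  1.5271, -0.    ,  1.1368, -0.3101]), 'ft_force': array([-1.0508, -0.637 ,  1.1241]), 'grip_width': np.float64(0.0874)}
```

View pics/w1.png

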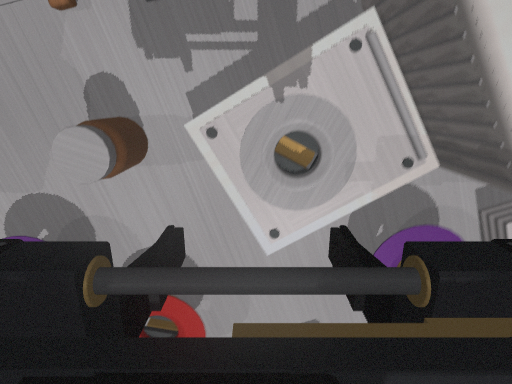

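The wrist view shows the socket with its bore centre near (297,152). Gold is visible through the slot, sloping down to the right. I'll enlarge it.

```bash
python3 - <<'E'
from h import *
np.set_printoptions(precision=4,suppress=True)
p,d,K,R,t=ld('w1.npz')
c=p[90:215,235:365,::-1]; cv2.imwrite('pics/w1z.png',cv2.resize(c,None,fx=6,fy=6,interpolation=cv2.INTER_CUBIC))
hs=cv2.cvtColor(p,cv2.COLOR_RGB2HSV)
m=((hs[...,0]>8)&(hs[...,0]<30)&(hs[...,1]>90)).astype(np.uint8); m[:125]=0;m[180:]=0;m[:,:265]=0;m[:,330:]=0
cn,_=cv2.findContours(m,0,2); cc=max(cn,key=cv2.contourArea); r=cv2.minAreaRect(cc); b=cv2.boxPoints(r); print(r)
X=ray(b,.046,K,R,t); print(X)
# dark bore ellipse & rim
for z,px in [(.062,[(211,132),(355,44),(408,162),(274,233)])]:
    Y=ray(px,z,K,R,t); print('screws',Y[:,:2],Y.mean(0), np.rad2deg(np.arctan2(*(Y[1]-Y[0])[[1,0]])),np.rad2deg(np.arctan2(*(Y[2]-Y[3])[[1,0]])))
E
```

```text
((294.6365051269531, 151.13108825683594), (37.22306823730469, 17.83172035217285), 27.897274017333984)
[[ 0.5579 -0.2363  0.046 ]
 [ 0.5721 -0.2224  0.046 ]
 [ 0.6018 -0.2532  0.046 ]
 [ 0.5877 -0.2678  0.046 ]]
screws [[ 0.5002 -0.1933]
 [ 0.665  -0.1595]
 [ 0.693  -0.2931]
 [ 0.5278 -0.3268]] [ 0.5965 -0.2432  0.062 ] 11.573178434374336 11.54748821951214
```

View pics/w1z.png

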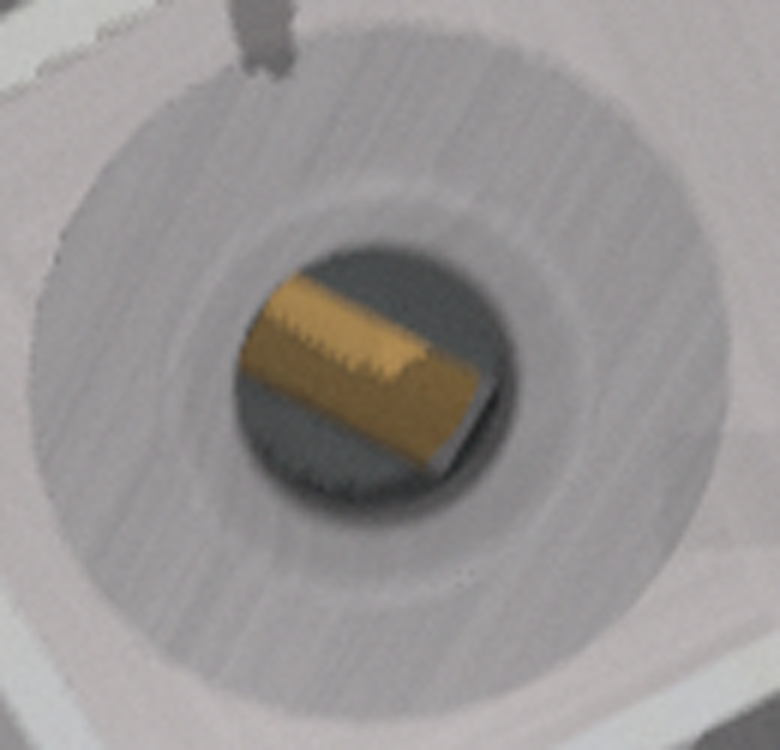

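```bash
python3 - <<'E'
from h import *
np.set_printoptions(precision=4,suppress=True)
p,d,K,R,t=ld('w1.npz')
f=lambda x,y:(235+(x+.5)/6-.5,90+(y+.5)/6-.5)
for z in(.046,):
  for a,b in [((300,275),(480,370)),((250,378),(430,472)),((480,372),(430,470))]:
    X=ray([f(*a),f(*b)],z,K,R,t); v=X[1]-X[0]; print(z,X[:,:2].ravel(),np.rad2deg(np.arctan2(v[1],v[0])),np.linalg.norm(v))
ring=ray([f(35,372),f(728,372),f(380,25),f(380,720)],.062,K,R,t);print('ring',ring,ring.mean(0))
rim=ray([f(170,385),f(597,385),f(380,178),f(380,605)],.062,K,R,t);print('rim',rim.mean(0),np.linalg.norm(rim[0]-rim[1]))
b=ray([f(235,385),f(517,385),f(377,245),f(377,525)],.053,K,R,t);print('bore',b.mean(0),np.linalg.norm(b[0]-b[1]))
E
```

```text
0.046 [ 0.5742 -0.2241  0.6013 -0.2522] -46.000008113242636 0.03898502572990073
0.046 [ 0.5595 -0.2396  0.5868 -0.2681] -46.23981705555978 0.039577195550881517
0.046 [ 0.6012 -0.2525  0.587  -0.2678] -133.05354246909016 0.020842971637614435
ring [[ 0.5228 -0.2231  0.062 ]
 [ 0.6416 -0.2635  0.062 ]
 [ 0.5989 -0.186   0.062 ]
 [ 0.5629 -0.3076  0.062 ]] [ 0.5816 -0.2451  0.062 ]
rim [ 0.5812 -0.2468  0.062 ] 0.07743822085518072
bore [ 0.5813 -0.2474  0.053 ] 0.05257052701371549
```

Call:
{"op": "step_arm", "data": {"steps": [[-1, -0.32, -0.95, 0, 0, 0, 0], [-1, -0.32, -0.95, 0, 0, 0, 0], [-1, -0.32, -0.95, 0, 0, 0, 0], [-1, -0.32, -0.95, 0, 0, 0, 0], [-1, -0.32, -0.95, 0, 0, 0, 0], [-1, -0.32, -0.95, 0, 0, 0, 0], [-1, -0.32, -0.95, 0, 0, 0, 0], [-1, -0.32, -0.95, 0, 0, 0, 0], [-1, -0.32, -0.95, 0, 0, 0, 0], [-1, -0.32, -0.95, 0, 0, 0, 0]]}}

```text
time: 3.2
position: [0.5307, -0.0038, 0.4046]
tool_rot: [0.986, -0.164, -0.0, 0.0]
ft_force: [0.7, 0.3, -0.2]
grip_width: 0.0872
```

```bash
python3 snap.py wrist w2
```

```text
{'time': np.float64(3.2), 'position': array([ 0.5307, -0.0038,  0.4046]), 'tool_rot': array([ 0.9865, -0.1638, -0.0003,  0.    ]), 'q': array([-0.2178,  0.4013,  1.6685, -0.0001,  1.0723,  0.1113]), 'ft_force': array([ 0.6791,  0.2665, -0.1754]), 'grip_width': np.float64(0.0872)}
```

View pics/w2.png

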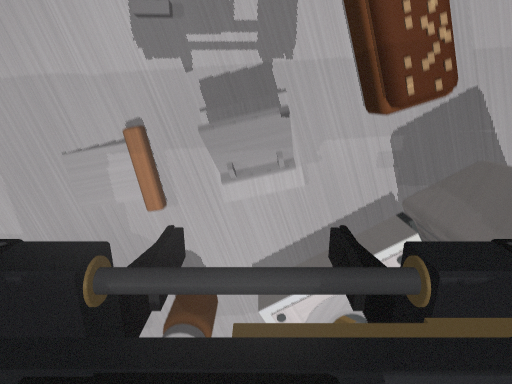

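The rest is at about (250,150). The top edge runs near (203,130)–(287,108), and the ledge near (222,183)–(296,163).

```bash
python3 - <<'E'
from h import *
p,d,K,R,t=ld('w2.npz')
c=p[90:210,190:315,::-1]; cv2.imwrite('pics/w2z.png',cv2.resize(c,None,fx=6,fy=6,interpolation=cv2.INTER_CUBIC))
E
```

```text
(no output)
```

View pics/w2z.png

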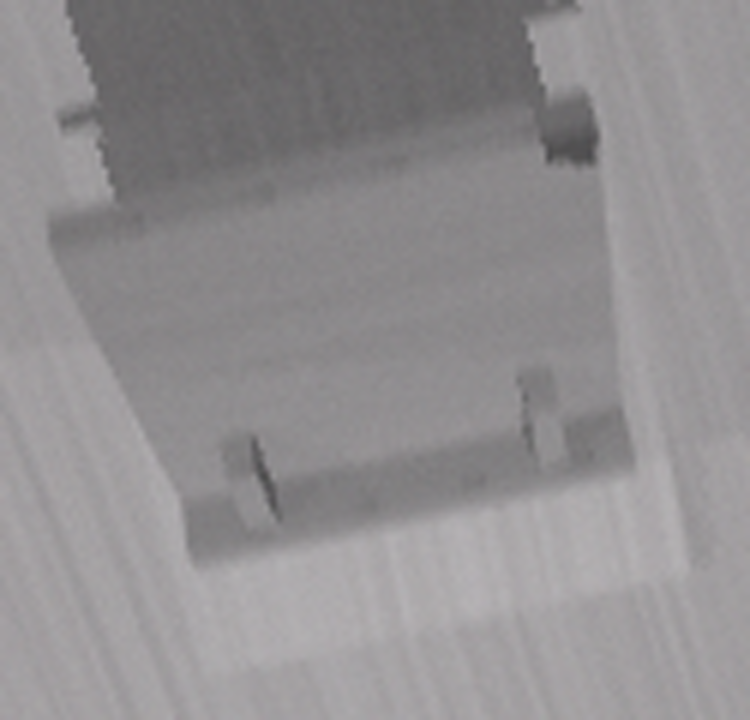

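```bash
python3 - <<'E'
from h import *
np.set_printoptions(precision=4,suppress=True)
p,d,K,R,t=ld('w2.npz')
f=lambda x,y:(190+(x+.5)/6-.5,90+(y+.5)/6-.5)
A=ray([f(185,500),f(622,410)],.035,K,R,t);print(A,A.mean(0),np.linalg.norm(A[0]-A[1]))
B=ray([f(55,248),f(599,148)],.0916,K,R,t);print(B,B.mean(0),np.linalg.norm(B[0]-B[1]))
for X in(A,B): v=X[0]-X[1]; print(np.rad2deg(np.arctan2(v[1],v[0])))
v=B.mean(0)-A.mean(0);print(v,np.rad2deg(np.arctan2(v[1],v[0])))
# top-camera check of those
p,d,K,R,t=ld('top0.npz'); print(proj(np.r_[A,B],K,R,t))
E
```

```text
[[ 0.4886  0.0071  0.035 ]
 [ 0.5768 -0.0038  0.035 ]] [0.5327 0.0016 0.035 ] 0.08886856658594307
[[0.4948 0.0633 0.0916]
 [0.5824 0.0498 0.0916]] [0.5386 0.0565 0.0916] 0.08857564429114159
172.91948887247983
171.21373518859986
[0.0059 0.0549 0.0566] 83.87750636167623
[[274.9001 186.7707]
 [277.8816 161.576 ]
 [258.3696 181.8627]
 [262.4    156.001 ]]
```

Call:
{"op": "step_arm", "data": {"steps": [[-1, -0.42, -0.87, 0.18, 0, 0, 0], [-1, -0.42, -0.87, 0.18, 0, 0, 0], [-1, -0.42, -0.87, 0.18, 0, 0, 0], [-1, -0.42, -0.87, 0.18, 0, 0, 0], [-1, -0.42, -0.87, 0.18, 0, 0, 0], [-1, -0.42, -0.87, 0.18, 0, 0, 0], [-1, -0.42, -0.87, 0.18, 0, 0, 0], [-1, -0.42, -0.87, 0.18, 0, 0, 0], [-1, -0.42, -0.87, 0.18, 0, 0, 0], [-1, -0.42, -0.87, 0.18, 0, 0, 0]]}}

```text
time: 4.25
position: [0.5017, 0.2357, 0.3594]
tool_rot: [0.987, -0.164, -0.0, 0.0]
ft_force: [-1.0, -0.1, -0.8]
grip_width: 0.0873
```

```bash
python3 snap.py wrist w3
```

```text
{'time': np.float64(4.25), 'position': array([0.5017, 0.2357, 0.3594]), 'tool_rot': array([ 0.9865, -0.1637, -0.0001,  0.0002]), 'q': array([ 0.2376,  0.4919,  1.658 , -0.0003,  0.9921,  0.5667]), 'ft_force': array([-0.9536, -0.0928, -0.8312]), 'grip_width': np.float64(0.0873)}
```

View pics/w3.png

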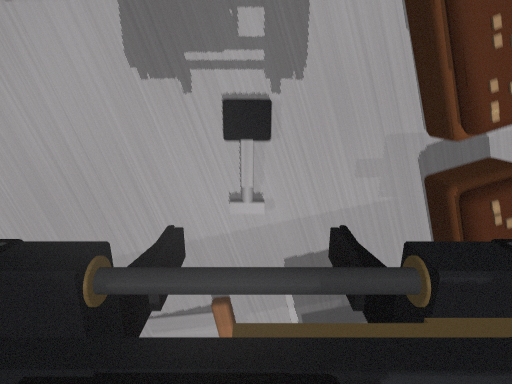

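The fastener is upright in the image: black wing about (222–271, 98–140), tongue end about (247,213), nearly aligned with tool y.

```bash
python3 - <<'E'
from h import *
np.set_printoptions(precision=4,suppress=True)
p,d,K,R,t=ld('w3.npz')
g=p.max(2); m=np.zeros_like(g);m[93:145,215:280]=(g[93:145,215:280]<60)
cn,_=cv2.findContours(m,0,2); cc=max(cn,key=cv2.contourArea); b=cv2.boxPoints(cv2.minAreaRect(cc)); print(b)
X=ray(b,.012,K,R,t);print(X[:,:2],X.mean(0))
T=ray([(229,203),(265,203),(247,213.5),(247.2,145),(247.2,190)],.014,K,R,t);print(T[:,:2])
h=X.mean(0)[:2]; a=h-T[2,:2]; print('len',np.linalg.norm(a),np.rad2deg(np.arctan2(a[1],a[0])))
a=T[3]-T[4];print(np.rad2deg(np.arctan2(a[1],a[0])))
cv2.imwrite('pics/w3z.png',cv2.resize(p[90:225,205:290,::-1],None,fx=4.4,fy=4.4,interpolation=cv2.INTER_CUBIC))
E
```

```text
[[223. 100.]
 [270. 100.]
 [270. 139.]
 [223. 139.]]
[[0.4947 0.323 ]
 [0.5414 0.307 ]
 [0.5287 0.2684]
 [0.4803 0.285 ]] [0.5113 0.2959 0.012 ]
[[0.461  0.2144]
 [0.5004 0.2009]
 [0.4764 0.1954]
 [0.5032 0.2706]
 [0.4861 0.2223]]
len 0.1063483067834338 70.84970218931632
70.53756425535087
```

View pics/w3z.png

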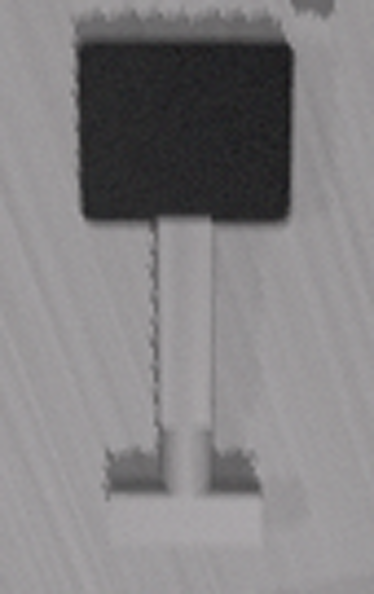

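Call:
{"op": "step_arm", "data": {"steps": [[-1, -0.1, -0.14, 0.7, 0, 0, 0], [-1, -0.1, -0.14, 0.7, 0, 0, 0], [-1, -0.1, -0.14, 0.8, 0, 0, 0], [-1, -0.1, -0.13, 0.8, 0, 0, 0], [-0.5, 0, 0, 0.8, 0, 0, 0], [-0.5, 0, 0, 0.8, 0, 0, 0], [-0.5, 0, 0, 0.8, 0, 0, 0], [-0.5, 0, 0, 0.7, 0, 0, 0.04], [-0.5, 0, 0, 0.5, 0, 0, 0], [-0.5, 0, 0, 0.3, 0, 0, 0]]}}

```text
time: 5.3
position: [0.4968, 0.2509, 0.1862]
tool_rot: [0.986, -0.166, -0.001, 0.0]
ft_force: [0.4, -0.5, -0.1]
grip_width: 0.0658
```

Call:
{"op": "step_arm", "data": {"squeeze": 40, "steps": [[1, 0, 0, 0.03, 0, 0, 0], [1, 0, 0, 0, 0, 0, 0], [1, 0, 0, 0, 0, 0, 0], [1, 0, 0, 0, 0, 0, 0], [1, 0, 0, 0, 0, 0, 0], [1, 0, 0, 0, 0, 0, 0], [1, 0, 0, 0, 0, 0, 0], [1, 0, 0, 0, 0, 0, 0], [1, 0, 0, 0, 0, 0, 0], [1, 0, 0, 0, 0, 0, 0]]}}

```text
time: 6.3
position: [0.4967, 0.2515, 0.1867]
tool_rot: [0.986, -0.166, 0.0, -0.0]
ft_force: [-0.5, 0.3, 1.5]
grip_width: 0.0134
```

```bash
python3 snap.py wrist w4
```

```text
{'time': np.float64(6.3), 'position': array([0.4967, 0.2515, 0.1867]), 'tool_rot': array([ 0.9861, -0.1663,  0.    , -0.    ]), 'q': array([0.2679, 0.7733, 1.748 , 0.    , 0.6203, 0.602 ]), 'ft_force': array([-0.4953,  0.2928,  1.4855]), 'grip_width': np.float64(0.0134)}
```

View pics/w4.png

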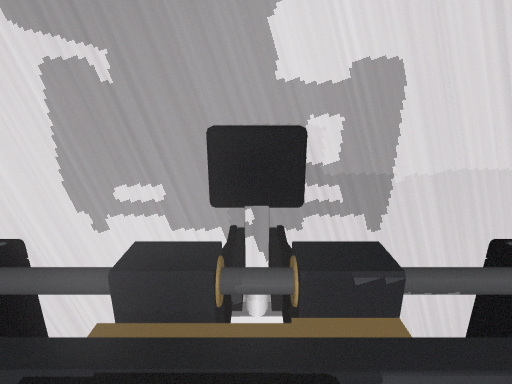

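```bash
cat >> h.py <<'E'
FOOT=np.array([.5327,.0012,.035]); RA=np.deg2rad(82.5)
rx=np.array([np.cos(RA),np.sin(RA),0]); up=np.array([0,0,1.])
xf=(rx+up)/2**.5; nb=(-rx+up)/2**.5   # slope dir, board normal
E
python3 - <<'E'
from h import *
from rig import status
np.set_printoptions(precision=4,suppress=True)
o=status.get_obs()
y=-xf; z=-nb; x=np.cross(y,z); Q=Ro.from_matrix(np.c_[x,y,z]).as_quat(); print('x',x,'Q',Q)
tip=FOOT+.007*nb
def tcp(du,dn): return tip+du*xf+dn*nb+.0597*xf-.1797*z
print('final',tcp(.003,.002)); pre=tcp(.006,.06); print('pre',pre)
p=o['position']+[0,0,.1]
print('dist',np.linalg.norm(pre-p), np.rad2deg((Ro.from_quat(o['tool_rot']).inv()*Ro.from_quat(Q)).magnitude()))
plan(p,o['tool_rot'],pre,Q,16,jaw=1)
E
```

```text
x [ 0.9914 -0.1305  0.    ] Q [ 0.9219 -0.0604  0.025  -0.3819]
final [ 0.5211 -0.0871  0.2128]
pre [ 0.516  -0.1257  0.2559]
dist 0.37887389512239417 46.40457185612237
[1, 0.35, 0.87, 0.08, 0.35, -0.04, -0.09]
[1, 0.35, 0.89, 0.03, 0.35, -0.03, -0.08]
[1, 0.33, 0.88, -0.01, 0.35, -0.04, -0.09]
[1, 0.33, 0.89, -0.06, 0.35, -0.03, -0.09]
[1, 0.31, 0.89, -0.11, 0.35, -0.04, -0.08]
[1, 0.3, 0.89, -0.14, 0.35, -0.03, -0.09]
[1, 0.29, 0.88, -0.19, 0.35, -0.04, -0.08]
[1, 0.27, 0.87, -0.24, 0.35, -0.04, -0.09]
[1, 0.27, 0.87, -0.28, 0.35, -0.03, -0.09]
[1, 0.25, 0.85, -0.33, 0.35, -0.04, -0.08]
[1, 0.25, 0.84, -0.36, 0.35, -0.03, -0.09]
[1, 0.23, 0.82, -0.41, 0.35, -0.04, -0.09]
[1, 0.21, 0.81, -0.45, 0.35, -0.03, -0.08]
[1, 0.21, 0.78, -0.49, 0.35, -0.04, -0.09]
[1, 0.19, 0.76, -0.53, 0.35, -0.04, -0.08]
[1, 0.19, 0.74, -0.56, 0.35, -0.03, -0.09]
end [ 0.5161 -0.1257  0.2559] [ 0.922  -0.0605  0.025  -0.3816]
```

```bash
python3 - <<'E'
from h import *
from rig import status
np.set_printoptions(precision=4,suppress=True)
o=status.get_obs()
y=-xf; z=-nb; x=np.cross(y,z); Q=Ro.from_matrix(np.c_[x,y,z]).as_quat()
tip=FOOT+.007*nb
def tcp(du,dn): return tip+du*xf+dn*nb+.0597*xf-.1797*z
pre=tcp(.006,.05)
p=o['position']+[0,0,.175]
plan(p,o['tool_rot'],pre,Q,18,jaw=1)
# clearance of tip
R0=Ro.from_quat(o['tool_rot']);rv=(R0.inv()*Ro.from_quat(Q)).as_rotvec()
for i in range(0,19,2):
    s=i/18; P=p+(pre-p)*s; C=R0*Ro.from_rotvec(rv*s)
    tp=P+C.apply([0,.0597,.1867]); print(tp, P)
E
```

```text
[1, 0.31, 0.76, 0.25, 0.31, -0.03, -0.08]
[1, 0.31, 0.78, 0.22, 0.31, -0.03, -0.07]
[1, 0.29, 0.79, 0.18, 0.31, -0.04, -0.08]
[1, 0.29, 0.79, 0.14, 0.32, -0.03, -0.08]
[1, 0.29, 0.81, 0.11, 0.31, -0.03, -0.07]
[1, 0.27, 0.81, 0.07, 0.31, -0.03, -0.08]
[1, 0.26, 0.82, 0.04, 0.31, -0.03, -0.08]
[1, 0.26, 0.82, 0.0, 0.31, -0.03, -0.07]
[1, 0.25, 0.83, -0.04, 0.31, -0.04, -0.08]
[1, 0.24, 0.82, -0.08, 0.31, -0.03, -0.08]
[1, 0.22, 0.82, -0.11, 0.32, -0.03, -0.07]
[1, 0.22, 0.82, -0.15, 0.31, -0.03, -0.08]
[1, 0.21, 0.82, -0.18, 0.31, -0.03, -0.08]
[1, 0.21, 0.8, -0.23, 0.31, -0.03, -0.07]
[1, 0.19, 0.8, -0.25, 0.31, -0.04, -0.08]
[1, 0.18, 0.79, -0.3, 0.31, -0.03, -0.08]
[1, 0.17, 0.78, -0.32, 0.31, -0.03, -0.07]
[1, 0.16, 0.77, -0.36, 0.31, -0.03, -0.08]
end [ 0.5169 -0.1187  0.2487] [ 0.922  -0.0605  0.0251 -0.3815]
[0.4772 0.1951 0.1749] [0.4967 0.2514 0.3616]
[0.4842 0.1696 0.1579] [0.499  0.2103 0.3491]
[0.4911 0.1447 0.1424] [0.5012 0.1692 0.3366]
[0.4976 0.1199 0.1283] [0.5035 0.1281 0.324 ]
[0.5038 0.0954 0.1157] [0.5057 0.0869 0.3115]
[0.5096 0.0709 0.1046] [0.5079 0.0458 0.299 ]
[0.515  0.0462 0.0949] [0.5102 0.0047 0.2864]
[0.52   0.0214 0.0868] [ 0.5124 -0.0364  0.2739]
[ 0.5246 -0.0039  0.08  ] [ 0.5147 -0.0776  0.2614]
[ 0.5286 -0.0296  0.0746] [ 0.5169 -0.1187  0.2488]
```

Call:
{"op": "step_arm", "data": {"steps": [[1, 0, 0, -1, 0, 0, 0], [1, 0, 0, -1, 0, 0, 0], [1, 0, 0, -1, 0, 0, 0], [1, 0, 0, -1, 0, 0, 0], [1, 0, 0, -1, 0, 0, 0], [1, 0, 0, -1, 0, 0, 0], [1, 0, 0, -1, 0, 0, 0], [1, 0, 0, -1, 0, 0, 0], [1, 0.31, 0.76, 0.25, 0.31, -0.03, -0.08], [1, 0.31, 0.78, 0.22, 0.31, -0.03, -0.07]]}}

```text
time: 7.35
position: [0.4989, 0.2104, 0.3746]
tool_rot: [0.987, -0.155, 0.004, -0.044]
ft_force: [0.6, -0.0, -2.4]
grip_width: 0.0138
```

Call:
{"op": "step_arm", "data": {"steps": [[1, 0.29, 0.79, 0.18, 0.31, -0.04, -0.08], [1, 0.29, 0.79, 0.14, 0.32, -0.03, -0.08], [1, 0.29, 0.81, 0.11, 0.31, -0.03, -0.07], [1, 0.27, 0.81, 0.07, 0.31, -0.03, -0.08], [1, 0.26, 0.82, 0.04, 0.31, -0.03, -0.08], [1, 0.26, 0.82, 0, 0.31, -0.03, -0.07], [1, 0.25, 0.83, -0.04, 0.31, -0.04, -0.08], [1, 0.24, 0.82, -0.08, 0.31, -0.03, -0.08], [1, 0.22, 0.82, -0.11, 0.32, -0.03, -0.07], [1, 0.22, 0.82, -0.15, 0.31, -0.03, -0.08]]}}

```text
time: 8.35
position: [0.5099, 0.0038, 0.3108]
tool_rot: [0.961, -0.098, 0.017, -0.259]
ft_force: [0.5, -0.6, -1.2]
grip_width: 0.0134
```

```bash
python3 snap.py scene s5; python3 - <<'E'
import cv2
p=cv2.imread('pics/s5.png'); cv2.imwrite('pics/s5z.png',cv2.resize(p[60:310,120:380],None,fx=2.2,fy=2.2))
E
```

```text
{'time': np.float64(8.35), 'position': array([0.5099, 0.0038, 0.3108]), 'tool_rot': array([ 0.9607, -0.0975,  0.017 , -0.2592]), 'q': array([-0.3365,  0.5385,  1.8381,  0.6428,  0.9701, -0.5605]), 'ft_force': array([ 0.5437, -0.5585, -1.1653]), 'grip_width': np.float64(0.0134)}
```

View pics/s5z.png

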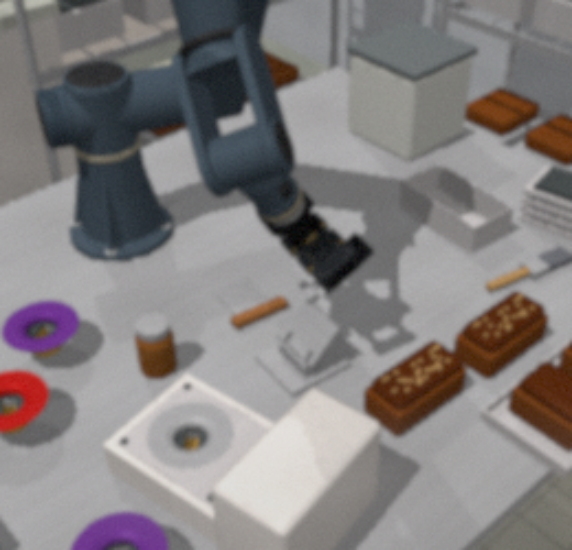

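```bash
cat >> h.py <<'E'
_y=-xf;_z=-nb;QREST=Ro.from_matrix(np.c_[np.cross(_y,_z),_y,_z]).as_quat()
def tcp1(du,dn): return FOOT+.007*nb+du*xf+dn*nb+.0597*xf-.1797*_z
E
python3 - <<'E'
from h import *
from rig import status
o=status.get_obs()
P,C=plan(o['position'],o['tool_rot'],tcp1(.006,.05),QREST,8,jaw=1)
E
```

```text
[1, 0.15, 0.65, -0.03, 0.23, -0.03, -0.06]
[1, 0.15, 0.66, -0.05, 0.24, -0.02, -0.06]
[1, 0.15, 0.65, -0.07, 0.23, -0.03, -0.06]
[1, 0.13, 0.65, -0.1, 0.23, -0.02, -0.05]
[1, 0.14, 0.65, -0.11, 0.24, -0.03, -0.06]
[1, 0.12, 0.64, -0.14, 0.23, -0.02, -0.06]
[1, 0.13, 0.64, -0.16, 0.23, -0.03, -0.06]
[1, 0.11, 0.64, -0.18, 0.24, -0.03, -0.06]
end [ 0.51691318 -0.11865715  0.24887828] [ 0.9218329  -0.06028904  0.02484299 -0.38206303]
```

Call:
{"op": "step_arm", "data": {"steps": [[1, 0.15, 0.65, -0.03, 0.23, -0.03, -0.06], [1, 0.15, 0.66, -0.05, 0.24, -0.02, -0.06], [1, 0.15, 0.65, -0.07, 0.23, -0.03, -0.06], [1, 0.13, 0.65, -0.1, 0.23, -0.02, -0.05], [1, 0.14, 0.65, -0.11, 0.24, -0.03, -0.06], [1, 0.12, 0.64, -0.14, 0.23, -0.02, -0.06], [1, 0.13, 0.64, -0.16, 0.23, -0.03, -0.06], [1, 0.11, 0.64, -0.18, 0.24, -0.03, -0.06], [1, 0, 0, 0.5, 0, 0, 0], [1, 0, 0, 0.5, 0, 0, 0]]}}

```text
time: 9.4
position: [0.5188, -0.0969, 0.2321]
tool_rot: [0.922, -0.06, 0.024, -0.382]
ft_force: [-0.2, 0.6, -2.4]
grip_width: 0.0136
```

```bash
python3 snap.py scene s6; python3 snap.py wrist w6; python3 - <<'E'
import cv2
from h import *
from rig import status
p=cv2.imread('pics/s6.png'); cv2.imwrite('pics/s6z.png',cv2.resize(p[150:270,190:340],None,fx=5,fy=5,interpolation=cv2.INTER_CUBIC))
o=status.get_obs(); print(o['position']-tcp1(.006,.025), (Ro.from_quat(o['tool_rot']).inv()*Ro.from_quat(QREST)).as_rotvec(True))
E
```

```text
{'time': np.float64(9.4), 'position': array([ 0.5188, -0.0969,  0.2321]), 'tool_rot': array([ 0.922 , -0.06  ,  0.0239, -0.3819]), 'q': array([-0.5537,  0.7455,  1.7899,  0.7859,  1.1432, -0.9617]), 'ft_force': array([-0.1747,  0.5958, -2.4413]), 'grip_width': np.float64(0.0136)}
{'time': np.float64(9.45), 'position': array([ 0.518 , -0.0948,  0.2311]), 'tool_rot': array([ 0.9216, -0.0595,  0.022 , -0.3828]), 'q': array([-0.5509,  0.7472,  1.7925,  0.7865,  1.1428, -0.9622]), 'ft_force': array([ 0.4205,  1.8739, -1.5207]), 'grip_width': np.float64(0.0134)}
[-0.00126823  0.00626567  0.0005323 ] [-0.11240032  0.42472997  0.00447862]
```

View pics/s6z.png

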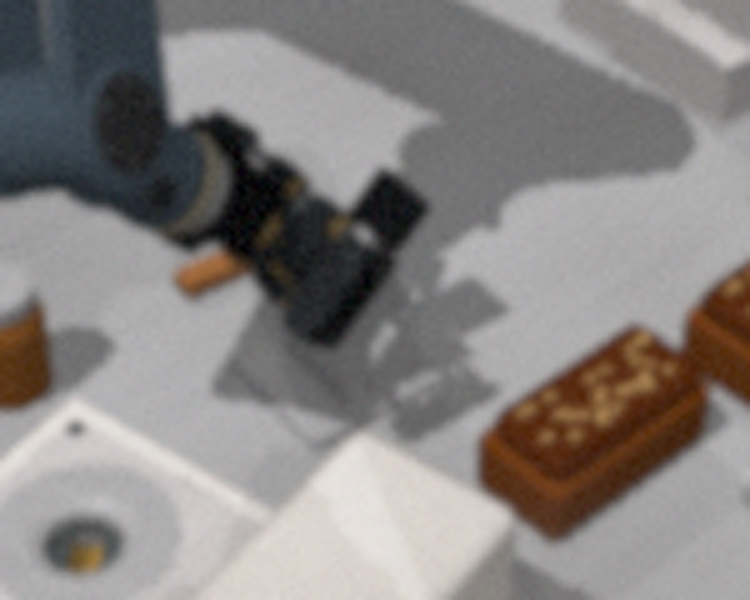

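View pics/w6.png

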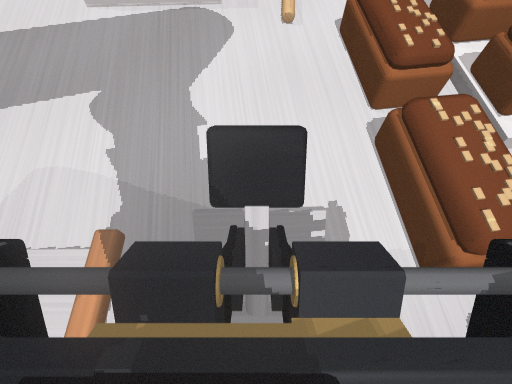

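Call:
{"op": "step_arm", "data": {"steps": [[1, 0, 0, 0, 0, 0, 0], [1, 0, 0, 0.1, 0, 0, 0], [1, 0, 0, 0.1, 0, 0, 0], [1, 0, 0, 0.1, 0, 0, 0], [1, 0, 0, 0.1, 0, 0, 0], [1, 0, 0, 0, 0, 0, 0], [1, 0, 0, 0, 0, 0, 0], [1, 0, 0, 0, 0, 0, 0], [1, 0, 0, 0, 0, 0, 0], [1, 0, 0, 0, 0, 0, 0]]}}

```text
time: 10.5
position: [0.5197, -0.0904, 0.2258]
tool_rot: [0.922, -0.059, 0.024, -0.382]
ft_force: [-1.0, -0.4, -1.1]
grip_width: 0.0134
```

```bash
python3 - <<'E'
from h import *
from rig import status
np.set_printoptions(precision=4,suppress=True)
o=status.get_obs(); e=o['position']-tcp1(0,0); print('du',e@xf,'dn',e@nb,'lat',e@np.cross(xf,nb), (Ro.from_quat(o['tool_rot']).inv()*Ro.from_quat(QREST)).as_rotvec(True),o['ft_force'],o['q'])
E
```

```text
du 0.009847658636182291 dn 0.013642740281415213 lat -0.0009176464993495861 [-0.0407  0.1432  0.064 ] [-0.9761 -0.3613 -1.0993] [-0.5423  0.7565  1.7945  0.7988  1.1285 -0.9703]
```

Call:
{"op": "step_arm", "data": {"steps": [[1, 0, 0.06, 0.1, 0, 0, 0], [1, 0, 0.06, 0.1, 0, 0, 0], [1, 0, 0.06, 0.1, 0, 0, 0], [1, 0, 0.06, 0.1, 0, 0, 0], [1, 0, 0, 0, 0, 0, 0], [1, 0, 0, 0, 0, 0, 0], [1, 0, 0, 0, 0, 0, 0], [1, 0, 0, 0, 0, 0, 0], [1, 0, 0, 0, 0, 0, 0], [1, 0, 0, 0, 0, 0, 0]]}}

```text
time: 11.5
position: [0.5201, -0.0875, 0.2146]
tool_rot: [0.922, -0.059, 0.024, -0.382]
ft_force: [-0.1, 0.2, -1.4]
grip_width: 0.0135
```

```bash
cat > rs.py <<'E'
from h import *
from rig import status
np.set_printoptions(precision=4,suppress=True)
o=status.get_obs(); e=o['position']-tcp1(0,0); print('du',e@xf,'dn',e@nb,'lat',e@np.cross(xf,nb), (Ro.from_quat(o['tool_rot']).inv()*Ro.from_quat(QREST)).as_rotvec(True),o['ft_force'],'n',o['ft_force']@nb,'s',o['ft_force']@xf)
E
python3 rs.py; python3 snap.py wrist w7;python3 snap.py top t7; python3 - <<'E'
import cv2
p=cv2.imread('pics/t7.png'); cv2.imwrite('pics/t7z.png',cv2.resize(p[135:210,220:320],None,fx=7,fy=7,interpolation=cv2.INTER_CUBIC))
E
```

```text
du 0.003929386132929274 dn 0.003617158371363645 lat -0.0009341414435627408 [-0.038   0.1439  0.07  ] [-0.0977  0.1923 -1.4469] n -1.148856245631714 s -0.8973242614419678
{'time': np.float64(11.5), 'position': array([ 0.5201, -0.0875,  0.2146]), 'tool_rot': array([ 0.9218, -0.0594,  0.0241, -0.3822]), 'q': array([-0.5372,  0.7771,  1.7978,  0.8104,  1.1098, -0.9875]), 'ft_force': array([-0.0977,  0.1923, -1.4469]), 'grip_width': np.float64(0.0135)}
{'time': np.float64(11.55), 'position': array([ 0.5201, -0.0875,  0.2145]), 'tool_rot': array([ 0.9218, -0.0594,  0.0241, -0.3823]), 'q': array([-0.5372,  0.7772,  1.7978,  0.8104,  1.1099, -0.9875]), 'ft_force': array([ 0.2438, -0.2319, -1.8561]), 'grip_width': np.float64(0.0135)}
```

View pics/t7z.png

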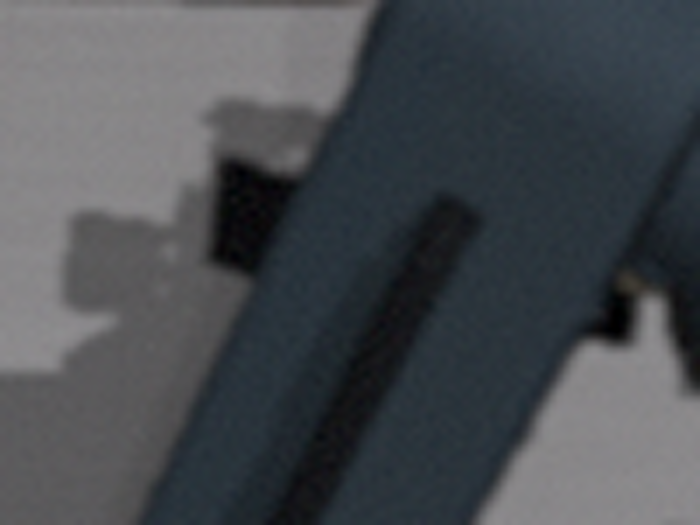

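View pics/w7.png

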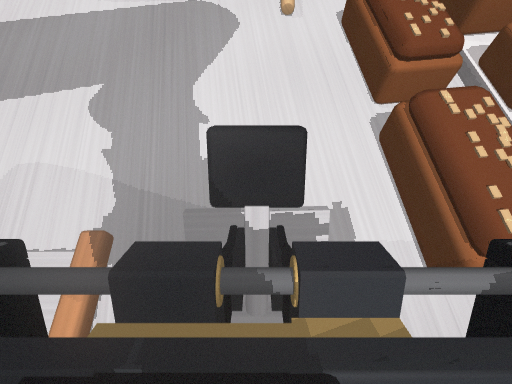

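Call:
{"op": "step_arm", "data": {"steps": [[1, 0, 0, 0.05, 0, 0, 0], [1, 0, 0, 0.04, 0, 0, 0], [1, 0, 0, 0.04, 0, 0, 0], [1, 0, 0, 0, 0, 0, 0], [1, 0, 0.04, 0, 0, 0, 0], [1, 0, 0.04, 0, 0, 0, 0], [1, 0, 0, 0, 0, 0, 0], [1, 0, 0, 0, 0, 0, 0], [1, 0, 0, 0, 0, 0, 0], [1, 0, 0, 0, 0, 0, 0]]}}

```text
time: 12.6
position: [0.5202, -0.0866, 0.2108]
tool_rot: [0.922, -0.059, 0.024, -0.382]
ft_force: [-0.5, 0.8, -1.6]
grip_width: 0.0134
```

```bash
python3 rs.py
```

```text
du 0.0018900426536003797 dn 0.000301593982819336 lat -0.000968033827539041 [-0.0429  0.1525  0.0624] [-0.506   0.8078 -1.6244] n -1.668247093444317 s -0.6289945322154794
```

Call:
{"op": "step_arm", "data": {"steps": [[1, 0, 0, 0.04, 0, 0, 0], [1, 0, 0, 0, 0, 0, 0], [0.4, 0, 0, 0, 0, 0, 0], [0, 0, 0, 0, 0, 0, 0], [-0.5, 0, 0, 0, 0, 0, 0], [-1, 0, 0, 0, 0, 0, 0], [-1, 0, 0, 0, 0, 0, 0], [-1, 0, 0, -0.2, 0, 0, 0], [-1, 0, 0, -0.6, 0, 0, 0], [-1, 0, 0, -1, 0, 0, 0]]}}

```text
time: 13.6
position: [0.5158, -0.1175, 0.2421]
tool_rot: [0.922, -0.059, 0.023, -0.383]
ft_force: [0.8, -0.4, -0.3]
grip_width: 0.0692
```

```bash
python3 rs.py; python3 snap.py wrist w8
```

```text
du 0.0019256990667010617 dn 0.04449960912073471 lat -0.0012774068796805188 [-0.0963  0.2997  0.0248] [ 0.7578 -0.3787 -0.2773] n -0.0005463508205543912 s -0.3915944896573657
{'time': np.float64(13.6), 'position': array([ 0.5158, -0.1175,  0.2421]), 'tool_rot': array([ 0.9217, -0.0592,  0.0228, -0.3828]), 'q': array([-0.5894,  0.7309,  1.7749,  0.753 ,  1.182 , -0.9555]), 'ft_force': array([ 0.7578, -0.3787, -0.2773]), 'grip_width': np.float64(0.0692)}
```

View pics/w8.png

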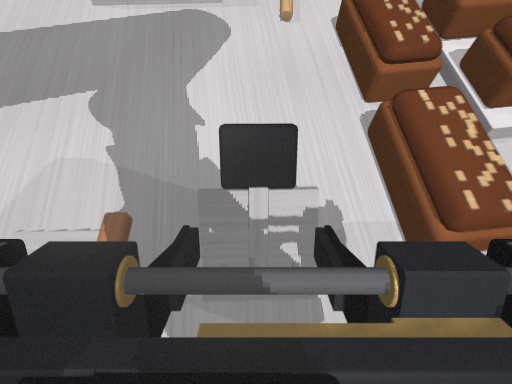

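The fastener lies on the rest, with the wing at about (258,156) past the board's top edge. Next I go over the top to the wing side.

```bash
cat >> h.py <<'E'
LAT=np.cross(xf,nb)
WC=FOOT+.007*nb+.106*xf-.001*LAT
_z2=-xf;_x2=np.cross(-xf,-nb);QW=Ro.from_matrix(np.c_[_x2,np.cross(_z2,_x2),_z2]).as_quat()
QM=down(-7.5)
E
python3 - <<'E'
from h import *
from rig import status
np.set_printoptions(precision=4,suppress=True)
o=status.get_obs()
print('WC',WC)
M=np.array([.527,.05,.41])
P,C=plan(o['position'],o['tool_rot'],M,QM,10)
plan(P,C,WC+xf*(.164+.09),QW,10)
E
```

```text
WC [0.5408 0.0707 0.1149]
[-1, -0.05, -0.95, 0.01, -0.56, 0.0, 0.0]
[-1, -0.04, -0.95, -0.06, -0.56, 0.0, 0.0]
[-1, -0.05, -0.94, -0.13, -0.56, -0.01, 0.0]
[-1, -0.05, -0.93, -0.21, -0.57, 0.0, 0.01]
[-1, -0.04, -0.9, -0.28, -0.56, 0.0, 0.0]
[-1, -0.05, -0.89, -0.35, -0.56, 0.0, 0.0]
[-1, -0.05, -0.85, -0.42, -0.56, 0.0, 0.0]
[-1, -0.05, -0.82, -0.48, -0.56, -0.01, 0.0]
[-1, -0.05, -0.78, -0.55, -0.56, 0.0, 0.0]
[-1, -0.05, -0.73, -0.6, -0.56, 0.0, 0.01]
end [0.5269 0.0501 0.41  ] [ 0.9978 -0.0657  0.0001 -0.0002]
[-1, 0.04, -0.81, 0.46, -0.56, 0.0, 0.0]
[-1, 0.05, -0.84, 0.4, -0.57, 0.0, 0.0]
[-1, 0.04, -0.87, 0.33, -0.56, 0.0, 0.0]
[-1, 0.05, -0.89, 0.26, -0.56, 0.0, 0.0]
[-1, 0.04, -0.91, 0.19, -0.56, 0.0, 0.0]
[-1, 0.04, -0.93, 0.12, -0.57, 0.0, 0.0]
[-1, 0.05, -0.93, 0.04, -0.56, 0.0, 0.0]
[-1, 0.04, -0.93, -0.02, -0.56, 0.0, 0.0]
[-1, 0.05, -0.92, -0.1, -0.57, 0.0, 0.0]
[-1, 0.04, -0.91, -0.18, -0.56, 0.0, 0.0]
end [0.5643 0.2488 0.2946] [ 0.9218 -0.0608 -0.0251  0.382 ]
```

Call:
{"op": "step_arm", "data": {"steps": [[-1, -0.05, -0.95, 0, -0.56, 0, 0], [-1, -0.04, -0.95, -0.06, -0.56, 0, 0], [-1, -0.05, -0.94, -0.13, -0.56, 0, 0], [-1, -0.05, -0.93, -0.21, -0.57, 0, 0], [-1, -0.04, -0.9, -0.28, -0.56, 0, 0], [-1, -0.05, -0.89, -0.35, -0.56, 0, 0], [-1, -0.05, -0.85, -0.42, -0.56, 0, 0], [-1, -0.05, -0.82, -0.48, -0.56, 0, 0], [-1, -0.05, -0.78, -0.55, -0.56, 0, 0], [-1, -0.05, -0.73, -0.6, -0.56, 0, 0]]}}

```text
time: 14.65
position: [0.5259, 0.0532, 0.4089]
tool_rot: [0.998, -0.065, -0.0, 0.0]
ft_force: [0.7, 0.0, 0.3]
grip_width: 0.0874
```

```bash
python3 snap.py wrist w9; python3 - <<'E'
import cv2
p=cv2.imread('pics/w9.png'); cv2.imwrite('pics/w9z.png',cv2.resize(p[80:260,190:330],None,fx=3.3,fy=3.3,interpolation=cv2.INTER_CUBIC))
E
```

```text
{'time': np.float64(14.65), 'position': array([0.5259, 0.0532, 0.4089]), 'tool_rot': array([ 0.9979, -0.0646, -0.0001,  0.0002]), 'q': array([-0.1107,  0.3928,  1.6686, -0.0004,  1.0802,  0.0187]), 'ft_force': array([0.7444, 0.0453, 0.2576]), 'grip_width': np.float64(0.0874)}
```

View pics/w9.png

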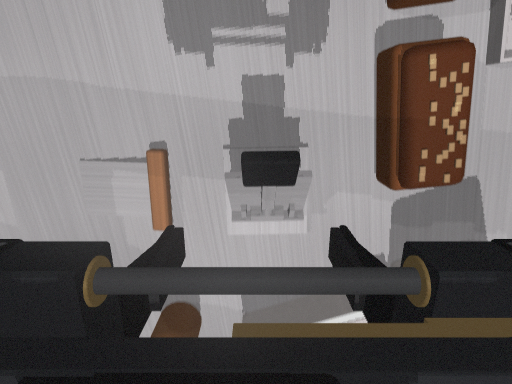

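View pics/w9z.png

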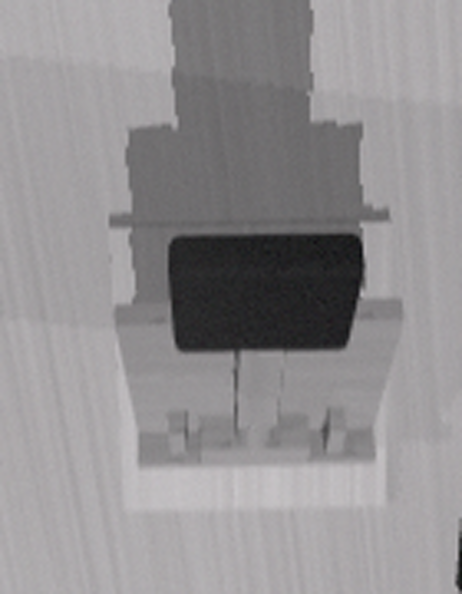

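The fastener is seated: tongue between the cheeks against the ledge, wing above the top edge. I'll check the predicted wing position against the picture.

```bash
python3 - <<'E'
from h import *
np.set_printoptions(precision=1,suppress=True)
p,d,K,R,t=ld('w9.npz')
for a,n in [(.022,.007),(-.022,.007),(.022,-.007)]:
  q=proj([WC+a*xf+n*nb+s*.026*LAT for s in(1,-1)],K,R,t); print((q-[190,80]+.5)*3.3-.5)
E
```

```text
[[367.8 268.3]
 [168.7 268.3]]
[[348.5 350.4]
 [175.6 350.3]]
[[364.1 224.7]
 [170.  224.6]]
```

Call:
{"op": "step_arm", "data": {"steps": [[-1, 0.04, -0.81, 0.46, -0.56, 0, 0], [-1, 0.05, -0.84, 0.4, -0.57, 0, 0], [-1, 0.04, -0.87, 0.33, -0.56, 0, 0], [-1, 0.05, -0.89, 0.26, -0.56, 0, 0], [-1, 0.04, -0.91, 0.19, -0.56, 0, 0], [-1, 0.04, -0.92, 0.12, -0.57, 0, 0], [-1, 0.05, -0.92, 0.04, -0.56, 0, 0], [-1, 0.04, -0.92, -0.02, -0.56, 0, 0], [-1, 0.05, -0.91, -0.1, -0.57, 0, 0], [-1, 0.04, -0.9, -0.18, -0.56, 0, 0]]}}

```text
time: 15.7
position: [0.5629, 0.2507, 0.2925]
tool_rot: [0.922, -0.059, -0.026, 0.382]
ft_force: [0.0, 0.1, -0.3]
grip_width: 0.0869
```

```bash
cat > ws.py <<'E'
from h import *
from rig import status
np.set_printoptions(precision=4,suppress=True)
o=status.get_obs(); e=o['position']-(WC+.164*xf); T=Ro.from_quat(o['tool_rot']); print('along -z',e@xf,'nb',e@nb,'lat',e@LAT,'remaining in tool axes',T.inv().apply(-e),'rot left',(T.inv()*Ro.from_quat(QW)).as_rotvec(True),o['ft_force'],o['q'])
E
python3 ws.py; python3 snap.py wrist w10
```

```text
along -z 0.08980248776541143 nb -0.0026709300159966786 lat -0.0016017805998093946 remaining in tool axes [0.0017 0.0027 0.0898] rot left [-0.0083  0.0637  0.1911] [ 0.0054  0.0593 -0.2781] [ 0.3633  0.7595  1.4332 -0.6789  1.4316  0.7599]
{'time': np.float64(15.7), 'position': array([0.5629, 0.2507, 0.2925]), 'tool_rot': array([ 0.922 , -0.0591, -0.0262,  0.3817]), 'q': array([ 0.3633,  0.7595,  1.4332, -0.6789,  1.4316,  0.7599]), 'ft_force': array([ 0.0054,  0.0593, -0.2781]), 'grip_width': np.float64(0.0869)}
```

View pics/w10.png

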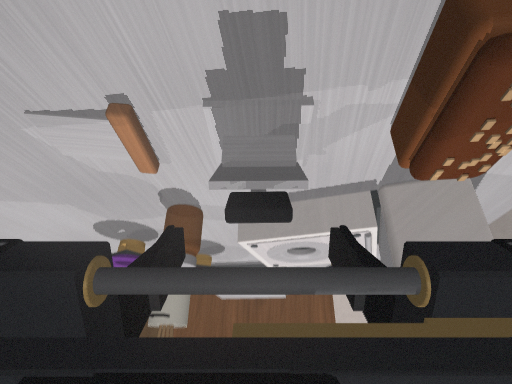

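Call:
{"op": "step_arm", "data": {"steps": [[-1, 0.01, 0.02, 0.5, 0, 0, 0], [-1, 0.01, 0.02, 0.6, 0, 0, 0.02], [-1, 0.01, 0.02, 0.6, 0, 0, 0], [-1, 0.01, 0.02, 0.6, 0, 0, 0], [-1, 0.01, 0.02, 0.5, 0, 0, 0], [-1, 0.01, 0.01, 0.4, 0, 0, 0], [-1, 0.01, 0, 0.3, 0, 0, 0], [-1, 0, 0, 0, 0, 0, 0], [-1, 0, 0, 0, 0, 0, 0], [-1, 0, 0, 0, 0, 0, 0]]}}

```text
time: 16.75
position: [0.5565, 0.1879, 0.2336]
tool_rot: [0.922, -0.06, -0.024, 0.381]
ft_force: [0.3, 0.0, 0.1]
grip_width: 0.0867
```

```bash
python3 ws.py; python3 snap.py wrist w11
```

```text
along -z 0.0035421393583306175 nb 0.0003903682056774755 lat 0.00021776083388497298 remaining in tool axes [-0.0002 -0.0004  0.0035] rot left [-0.1506 -0.1321 -0.0213] [0.3478 0.0427 0.0787] [ 0.2729  0.81    1.5511 -0.752   1.2554  0.8235]
{'time': np.float64(16.75), 'position': array([0.5565, 0.1879, 0.2336]), 'tool_rot': array([ 0.9224, -0.0602, -0.0238,  0.3807]), 'q': array([ 0.2729,  0.81  ,  1.5511, -0.752 ,  1.2554,  0.8235]), 'ft_force': array([0.3478, 0.0427, 0.0787]), 'grip_width': np.float64(0.0867)}
```

View pics/w11.png

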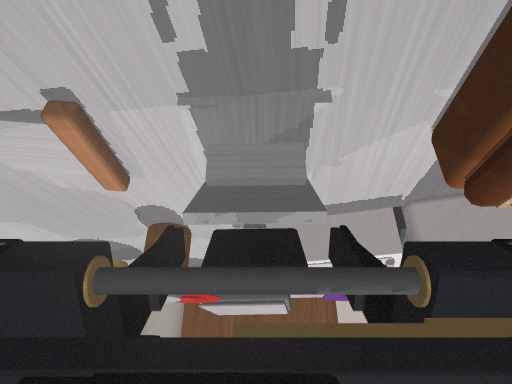

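Call:
{"op": "step_arm", "data": {"squeeze": 45, "steps": [[-1, 0, 0, 0.1, 0, 0, 0], [0, 0, 0, 0, 0, 0, 0], [1, 0, 0, 0, 0, 0, 0], [1, 0, 0, 0, 0, 0, 0], [1, 0, 0, 0, 0, 0, 0], [1, 0, 0, 0, 0, 0, 0], [1, 0, 0, 0, 0, 0, 0], [1, 0, 0, 0, 0, 0, 0], [1, 0, 0, 0, 0, 0, 0], [1, 0, 0, 0, 0, 0, 0]]}}

```text
time: 17.8
position: [0.556, 0.1857, 0.2315]
tool_rot: [0.922, -0.06, -0.024, 0.381]
ft_force: [-0.8, -0.8, 0.2]
grip_width: 0.0518
```

```bash
python3 ws.py; python3 - <<'E'
from h import *
from rig import status
np.set_printoptions(precision=4,suppress=True)
o=status.get_obs()
p=o['position']+.05*nb+.05*np.array([0,0,1])
S=np.array([.581,-.2455,.062]); th=-46
t=S+np.array([0,0,.020]) # tip 20 mm above rim
# tip is at 0.164-ish+0.1045: tip in tool z
e=o['position']-(WC+.164*xf); L=.164+.106+e@xf; print('tip dist from TCP',L)
tgt=t+[0,0,L]; print(tgt)
M=np.array([.55,.05,tgt[2]+.02])
plan(p,o['tool_rot'],M,down(-7.5-15),10,jaw=1)
plan(M,down(-22.5),tgt,down(th),14,jaw=1)
E
```

```text
along -z 0.0004433063976721247 nb 0.0004647341141701188 lat 2.7919092101471386e-05 remaining in tool axes [-0.     -0.0005  0.0004] rot left [-0.1194 -0.0581 -0.0031] [-0.7503 -0.8325  0.236 ] [ 0.2697  0.8123  1.5548 -0.7546  1.2506  0.8257]
tip dist from TCP 0.27044330639767217
[ 0.581  -0.2455  0.3524]
[1, 0.05, 0.44, 0.12, 0.56, -0.07, 0.18]
[1, 0.06, 0.45, 0.09, 0.56, -0.08, 0.18]
[1, 0.07, 0.45, 0.06, 0.55, -0.07, 0.17]
[1, 0.08, 0.45, 0.02, 0.56, -0.08, 0.18]
[1, 0.09, 0.45, -0.02, 0.56, -0.07, 0.18]
[1, 0.11, 0.45, -0.06, 0.56, -0.07, 0.18]
[1, 0.11, 0.43, -0.09, 0.55, -0.08, 0.18]
[1, 0.13, 0.43, -0.12, 0.56, -0.07, 0.17]
[1, 0.13, 0.41, -0.16, 0.56, -0.08, 0.18]
[1, 0.14, 0.39, -0.19, 0.56, -0.07, 0.18]
end [0.55   0.0501 0.3725] [ 0.9808 -0.195   0.0001 -0.0002]
[1, 0.4, 0.75, 0.06, 0.0, 0.0, 0.21]
[1, 0.43, 0.73, 0.05, 0.0, 0.0, 0.21]
[1, 0.45, 0.72, 0.06, 0.0, 0.0, 0.21]
[1, 0.47, 0.71, 0.06, 0.0, 0.0, 0.21]
[1, 0.49, 0.69, 0.06, 0.0, 0.0, 0.21]
[1, 0.51, 0.68, 0.05, 0.0, 0.0, 0.21]
[1, 0.53, 0.67, 0.06, 0.0, 0.0, 0.21]
[1, 0.55, 0.64, 0.06, 0.0, 0.0, 0.21]
[1, 0.56, 0.63, 0.05, 0.0, 0.0, 0.21]
[1, 0.59, 0.62, 0.06, 0.0, 0.0, 0.21]
[1, 0.6, 0.6, 0.06, 0.0, 0.0, 0.21]
[1, 0.62, 0.58, 0.06, 0.0, 0.0, 0.21]
[1, 0.64, 0.56, 0.05, 0.0, 0.0, 0.21]
[1, 0.65, 0.54, 0.06, 0.0, 0.0, 0.21]
end [ 0.5809 -0.2455  0.3524] [ 0.9204 -0.3909  0.      0.    ]
```

Call:
{"op": "step_arm", "data": {"steps": [[1, 0, 0, -0.12, 0, 0, 0], [1, 0, 0.4, 0, 0, 0, 0], [1, 0, 0.6, 0, 0, 0, 0], [1, 0, 0.8, -0.4, 0, 0, 0], [1, 0, 0.8, -0.44, 0, 0, 0], [1, 0, 0.8, -0.44, 0, 0, 0], [1, 0, 0, 0, 0, 0, 0], [1, 0, 0, 0, 0, 0, 0], [1, 0, 0, 0, 0, 0, 0], [1, 0, 0, 0, 0, 0, 0]]}}

```text
time: 18.8
position: [0.551, 0.1505, 0.3151]
tool_rot: [0.922, -0.06, -0.025, 0.381]
ft_force: [0.1, 0.2, -2.1]
grip_width: 0.0517
```

```bash
python3 snap.py wrist w12; python3 - <<'E'
from h import *
from rig import status
np.set_printoptions(precision=4,suppress=True)
o=status.get_obs(); print(o['grip_width'])
M=np.array([.555,-.04,.385])
P,C=plan(o['position'],o['tool_rot'],M,down(-25),10,jaw=1)
plan(P,C,[.581,-.2455,.3724],down(-46),10,jaw=1)
E
```

```text
{'time': np.float64(18.8), 'position': array([0.551 , 0.1505, 0.3151]), 'tool_rot': array([ 0.9223, -0.0598, -0.0254,  0.381 ]), 'q': array([ 0.2156,  0.6687,  1.574 , -0.7562,  1.3149,  0.7045]), 'ft_force': array([ 0.0689,  0.2139, -2.108 ]), 'grip_width': np.float64(0.0517)}
0.051375057040246634
[1, 0.11, 0.73, 0.33, 0.56, -0.09, 0.21]
[1, 0.14, 0.75, 0.28, 0.55, -0.08, 0.21]
[1, 0.17, 0.77, 0.21, 0.56, -0.09, 0.2]
[1, 0.19, 0.77, 0.15, 0.56, -0.08, 0.21]
[1, 0.21, 0.78, 0.09, 0.56, -0.09, 0.21]
[1, 0.24, 0.78, 0.03, 0.55, -0.08, 0.21]
[1, 0.25, 0.77, -0.04, 0.56, -0.09, 0.21]
[1, 0.28, 0.76, -0.1, 0.56, -0.08, 0.21]
[1, 0.3, 0.73, -0.16, 0.55, -0.09, 0.2]
[1, 0.32, 0.72, -0.22, 0.56, -0.08, 0.21]
end [ 0.5549 -0.0401  0.385 ] [ 0.9763 -0.2163  0.0001  0.    ]
[1, 0.44, 0.7, 0.05, 0.0, 0.0, 0.26]
[1, 0.47, 0.68, 0.05, 0.0, 0.0, 0.27]
[1, 0.49, 0.67, 0.05, 0.0, 0.0, 0.26]
[1, 0.52, 0.65, 0.05, 0.0, 0.0, 0.26]
[1, 0.54, 0.63, 0.05, 0.0, 0.0, 0.26]
[1, 0.56, 0.61, 0.05, 0.0, 0.0, 0.27]
[1, 0.58, 0.58, 0.05, 0.0, 0.0, 0.26]
[1, 0.61, 0.57, 0.05, 0.0, 0.0, 0.26]
[1, 0.62, 0.54, 0.05, 0.0, 0.0, 0.26]
[1, 0.65, 0.52, 0.05, 0.0, 0.0, 0.27]
end [ 0.5811 -0.2455  0.3725] [ 0.9204 -0.3909  0.0001  0.    ]
```

View pics/w12.png

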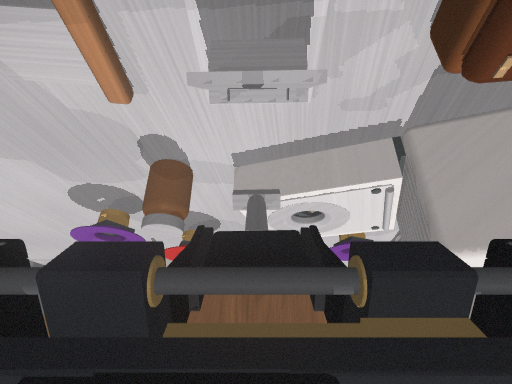

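The fastener is held clear of the rest, tongue at about (255,195), in line with the tool axis. Moving to the socket.

Call:
{"op": "step_arm", "data": {"steps": [[1, 0.11, 0.73, 0.33, 0.56, -0.09, 0.21], [1, 0.14, 0.75, 0.28, 0.55, -0.08, 0.21], [1, 0.17, 0.77, 0.21, 0.56, -0.09, 0.2], [1, 0.19, 0.77, 0.15, 0.56, -0.08, 0.21], [1, 0.21, 0.78, 0.09, 0.56, -0.09, 0.21], [1, 0.24, 0.78, 0.03, 0.55, -0.08, 0.21], [1, 0.25, 0.77, -0.04, 0.56, -0.09, 0.21], [1, 0.28, 0.76, -0.1, 0.56, -0.08, 0.21], [1, 0.3, 0.73, -0.16, 0.55, -0.09, 0.2], [1, 0.32, 0.72, -0.22, 0.56, -0.08, 0.21]]}}

```text
time: 19.85
position: [0.5547, -0.0408, 0.3856]
tool_rot: [0.976, -0.216, -0.0, -0.002]
ft_force: [-0.5, -0.1, -0.8]
grip_width: 0.0513
```

Call:
{"op": "step_arm", "data": {"steps": [[1, 0.44, 0.7, 0.05, 0, 0, 0.26], [1, 0.47, 0.68, 0.05, 0, 0, 0.27], [1, 0.49, 0.67, 0.05, 0, 0, 0.26], [1, 0.52, 0.65, 0.05, 0, 0, 0.26], [1, 0.54, 0.63, 0.05, 0, 0, 0.26], [1, 0.56, 0.61, 0.05, 0, 0, 0.27], [1, 0.58, 0.58, 0.05, 0, 0, 0.26], [1, 0.61, 0.57, 0.05, 0, 0, 0.26], [1, 0.62, 0.54, 0.05, 0, 0, 0.26], [1, 0.65, 0.52, 0.05, 0, 0, 0.27]]}}

```text
time: 20.85
position: [0.5813, -0.2473, 0.3735]
tool_rot: [0.92, -0.392, 0.001, -0.0]
ft_force: [0.5, -0.8, -0.7]
grip_width: 0.0517
```

```bash
cat > ss.py <<'E'
from h import *
from rig import status
np.set_printoptions(precision=4,suppress=True)
S=np.array([.581,-.2455,.062])
o=status.get_obs(); T=Ro.from_quat(o['tool_rot']); M=T.as_matrix()
tip=o['position']+M[:,2]*.2704; e=S-tip
print('tip rel socket',-e*1000,'mm; needed tool',T.inv().apply(e)/.025,'yaw',np.rad2deg(np.arctan2(M[1,0],M[0,0])),'tilt',M[:2,2],'rot to down',(T.inv()*Ro.from_quat(down(np.rad2deg(np.arctan2(M[1,0],M[0,0]))))).as_rotvec(True),'F',o['ft_force'],'M',o['moment'],'q6',o['q'][5],'w',o['grip_width'],'t',o['time'])
E
python3 ss.py; python3 snap.py wrist w13;python3 snap.py scene s13; python3 ss.py; python3 - <<'E'
import cv2
p=cv2.imread('pics/s13.png'); cv2.imwrite('pics/s13z.png',cv2.resize(p[150:310,140:320],None,fx=4,fy=4,interpolation=cv2.INTER_CUBIC))
E
```

```text
tip rel socket [ 0.8704 -1.7302 41.0816] mm; needed tool [-0.0762 -0.0201  1.6432] yaw -46.200304371533214 tilt [0.0021 0.0002] rot to down [-0.0927 -0.0749  0.0001] F [ 0.5487 -0.7748 -0.7059] M [-0.0497 -0.0003  0.0775] q6 0.22665534741560237 w 0.05171347379870973 t 20.85
{'time': np.float64(20.85), 'position': array([ 0.5813, -0.2473,  0.3735]), 'tool_rot': array([ 0.9198, -0.3923,  0.0009, -0.0005]), 'q': array([-0.5791,  0.5709,  1.4469,  0.0014,  1.1222,  0.2267]), 'ft_force': array([ 0.5487, -0.7748, -0.7059]), 'grip_width': np.float64(0.0517)}
{'time': np.float64(20.9), 'position': array([ 0.5818, -0.2508,  0.3735]), 'tool_rot': array([ 0.9192, -0.3937,  0.0027,  0.001 ]), 'q': array([-0.5828,  0.5728,  1.4431, -0.0012,  1.12  ,  0.2271]), 'ft_force': array([ 2.3523, -3.4783, -1.0185]), 'grip_width': np.float64(0.0514)}
tip rel socket [ 1.5708 -4.145  41.1582] mm; needed tool [-0.1698 -0.067   1.6458] yaw -46.27032723754273 tilt [ 0.0037 -0.002 ] rot to down [-0.0765 -0.2281  0.0002] F [-0.5312 -0.1115 -1.3293] M [-0.0039 -0.0614  0.0469] q6 0.22622278653706435 w 0.0515366740167253 t 20.95
```

View pics/w13.png

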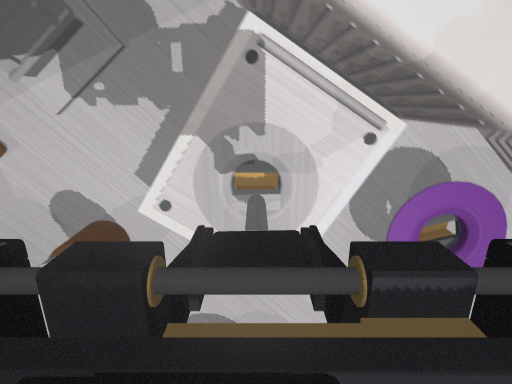

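View pics/s13z.png

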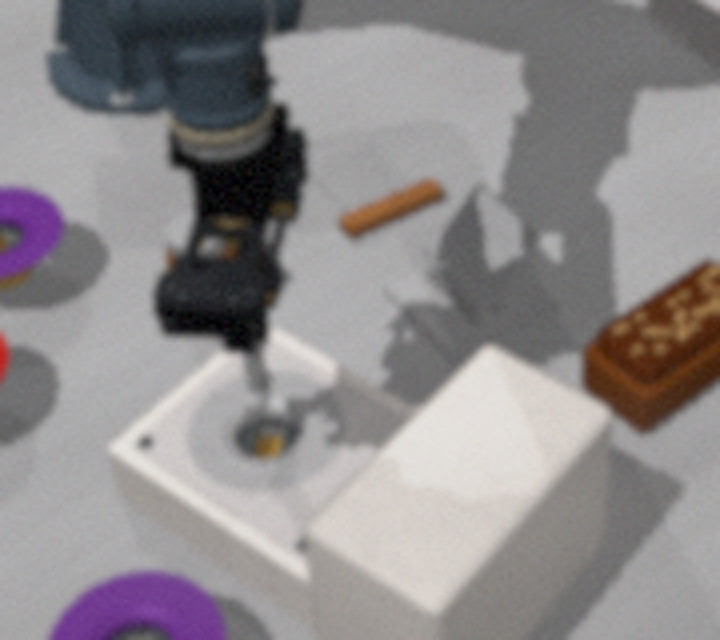

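The slot is level in the wrist image (gold at about 234–278, row 180), so the tongue is parallel to it. I'll descend partway and let the arm settle.

Call:
{"op": "step_arm", "data": {"steps": [[1, 0, 0, 0.3, 0, 0, 0], [1, 0, 0, 0.3, 0, 0, 0], [1, 0, 0, 0.3, 0, 0, 0], [1, 0, 0, 0, 0, 0, 0], [1, 0, 0, 0, 0, 0, 0], [1, 0, 0, 0, 0, 0, 0], [1, 0, 0, 0, 0, 0, 0], [1, 0, 0, 0, 0, 0, 0], [1, 0, 0, 0, 0, 0, 0], [1, 0, 0, 0, 0, 0, 0]]}}

```text
time: 21.95
position: [0.5812, -0.2457, 0.3513]
tool_rot: [0.92, -0.391, 0.001, -0.0]
ft_force: [0.3, -0.6, -1.8]
grip_width: 0.0514
```

```bash
python3 ss.py; python3 snap.py wrist w14; python3 - <<'E'
import cv2
p=cv2.imread('pics/w14.png'); cv2.imwrite('pics/w14z.png',cv2.resize(p[110:250,180:340],None,fx=5,fy=4,interpolation=cv2.INTER_CUBIC))
E
```

```text
tip rel socket [ 0.8413 -0.1744 18.9251] mm; needed tool [-0.0297  0.0207  0.7569] yaw -46.035715995590486 tilt [ 0.0025 -0.    ] rot to down [-0.1013 -0.0985  0.0001] F [ 0.3428 -0.5782 -1.8198] M [-0.0267 -0.0672  0.0079] q6 0.2257108295638844 w 0.051434401028214005 t 21.95
{'time': np.float64(21.95), 'position': array([ 0.5812, -0.2457,  0.3513]), 'tool_rot': array([ 0.9204, -0.391 ,  0.0011, -0.0005]), 'q': array([-0.577 ,  0.5961,  1.4688,  0.0015,  1.0746,  0.2257]), 'ft_force': array([ 0.3428, -0.5782, -1.8198]), 'grip_width': np.float64(0.0514)}
```

View pics/w14z.png

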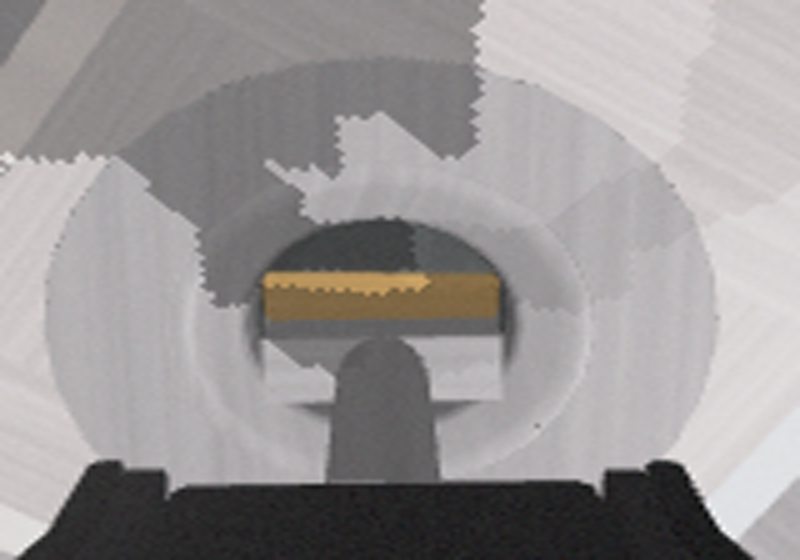

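Call:
{"op": "step_arm", "data": {"steps": [[1, -0.02, 0.01, 0.28, 0, 0, 0], [1, -0.01, 0.01, 0.28, 0, 0, 0], [1, 0, 0, 0.28, 0, 0, 0], [1, 0, 0, 0.28, 0, 0, 0], [1, 0, 0, 0.28, 0, 0, 0], [1, 0, 0, 0.08, 0, 0, 0], [1, 0, 0, 0.08, 0, 0, 0], [1, 0, 0, 0, 0, 0, 0], [1, 0, 0, 0, 0, 0, 0], [1, 0, 0, 0, 0, 0, 0]]}}

```text
time: 23.0
position: [0.5805, -0.2455, 0.3126]
tool_rot: [0.92, -0.391, 0.001, -0.0]
ft_force: [-0.5, -0.2, -1.6]
grip_width: 0.0516
```

```bash
python3 ss.py
```

```text
tip rel socket [  0.3075  -0.0838 -19.8435] mm; needed tool [-0.0091  0.005  -0.7938] yaw -46.03218661348336 tilt [ 0.003  -0.0003] rot to down [-0.1099 -0.1309  0.0001] F [-0.4545 -0.2102 -1.5732] M [ 0.0195 -0.0147 -0.0078] q6 0.225128937101597 w 0.05164939809853013 t 23.0
```

Call:
{"op": "step_arm", "data": {"steps": [[1, 0, 0, 0.16, 0, 0, 0], [1, 0, 0, 0.16, 0, 0, 0], [1, 0, 0, 0.16, 0, 0, 0], [1, 0, 0, 0.16, 0, 0, 0], [1, 0, 0, 0.1, 0, 0, 0], [1, 0, 0, 0.06, 0, 0, 0], [1, 0, 0, 0.04, 0, 0, 0], [1, 0, 0, 0, 0, 0, 0], [1, 0, 0, 0, 0, 0, 0], [1, 0, 0, 0, 0, 0, 0]]}}

```text
time: 24.0
position: [0.5803, -0.2453, 0.2918]
tool_rot: [0.92, -0.391, 0.001, -0.001]
ft_force: [-3.1, 0.9, 5.8]
grip_width: 0.0517
```

```bash
python3 ss.py
```

```text
tip rel socket [ -0.0988   0.2671 -40.6108] mm; needed tool [ 0.0126  0.0018 -1.6244] yaw -46.028554713553675 tilt [0.0021 0.0002] rot to down [-0.0967 -0.0756  0.0001] F [-3.1072  0.8947  5.8236] M [0.3174 0.4925 0.0082] q6 0.22511301692028318 w 0.051735987595639236 t 24.0
```

Call:
{"op": "step_arm", "data": {"steps": [[1, 0, 0, -0.02, 0, 0, 0.3], [1, 0, 0, 0, 0, 0, 0.6], [1, 0, 0, 0, 0, 0, 0.6], [1, 0, 0, 0, 0, 0, 0.6], [1, 0, 0, 0, 0, 0, 0.6], [1, 0, 0, 0, 0, 0, 0.6], [1, 0, 0, 0, 0, 0, 0.6], [1, 0, 0, 0, 0, 0, 0.6], [1, 0, 0, 0, 0, 0, 0.6], [1, 0, 0, 0, 0, 0, 0.5]]}}

```text
time: 25.0
position: [0.5806, -0.2461, 0.2918]
tool_rot: [-0.701, 0.713, -0.002, 0.0]
ft_force: [-1.5, -1.4, 0.7]
grip_width: 0.0513
```

```bash
python3 ss.py
```

```text
tip rel socket [  0.4682  -1.1405 -40.571 ] mm; needed tool [-0.042   0.0143 -1.623 ] yaw -90.96808070977293 tilt [ 0.0032 -0.0021] rot to down [-0.1828 -0.1158  0.0002] F [-1.5363 -1.3833  0.6883] M [-0.3293  0.3249  0.0391] q6 1.0098847447254742 w 0.05130842992727393 t 25.0
```

Call:
{"op": "step_arm", "data": {"steps": [[1, 0, 0, 0, 0, 0, 0.6], [1, 0, 0, 0, 0, 0, 0.7], [1, 0, 0, 0, 0, 0, 0.7], [1, 0, 0, 0, 0, 0, 0.7], [1, 0, 0, 0, 0, 0, 0.7], [1, 0, 0, 0, 0, 0, 0.7], [1, 0, 0, 0, 0, 0, 0.6], [1, 0, 0, 0, 0, 0, 0.5], [1, 0, 0, 0, 0, 0, 0.3], [1, 0, 0, 0, 0, 0, 0.1]]}}

```text
time: 26.0
position: [0.5803, -0.2462, 0.2918]
tool_rot: [-0.378, 0.926, -0.001, 0.0]
ft_force: [-2.1, -2.0, 2.8]
grip_width: 0.0518
```

```bash
python3 ss.py
```

```text
tip rel socket [ -0.1895  -1.2864 -40.5628] mm; needed tool [-0.0412  0.0268 -1.6226] yaw -135.6187912474133 tilt [ 0.0019 -0.0021] rot to down [-0.1633 -0.007   0.    ] F [-2.1015 -1.955   2.8174] M [-0.5194  0.6837  0.0816] q6 1.7893829153593332 w 0.051804542305358116 t 26.0
```

Call:
{"op": "step_arm", "data": {"steps": [[1, 0, 0, 0, 0, 0, 0.2], [1, 0, 0, 0, 0, 0, 0.2], [1, 0, 0, 0, 0, 0, 0.2], [1, 0, 0, 0, 0, 0, 0], [1, 0, 0, 0, 0, 0, 0], [1, 0, 0, 0, 0, 0, 0], [1, 0, 0, 0, 0, 0, 0], [1, 0, 0, 0, 0, 0, 0], [1, 0, 0, 0, 0, 0, 0], [1, 0, 0, 0, 0, 0, 0]]}}

```text
time: 27.0
position: [0.5805, -0.2455, 0.2918]
tool_rot: [-0.338, 0.941, -0.0, 0.001]
ft_force: [-2.4, -1.6, 5.5]
grip_width: 0.0513
```

```bash
python3 ss.py
```

```text
tip rel socket [  0.1184   0.0285 -40.5664] mm; needed tool [ 0.0014 -0.0004 -1.6227] yaw -140.42976768076167 tilt [ 0.0024 -0.    ] rot to down [-0.0908  0.1054 -0.0001] F [-2.4434 -1.5838  5.5319] M [-0.5001  0.9475  0.0296] q6 1.8726865763560052 w 0.05131667853328499 t 27.0
```

Call:
{"op": "step_arm", "data": {"steps": [[1, 0, 0, 0, 0, 0, 0.2], [1, 0, 0, 0, 0, 0, 0.2], [1, 0, 0, 0, 0, 0, 0.2], [1, 0, 0, 0, 0, 0, 0], [1, 0, 0, 0, 0, 0, 0], [1, 0, 0, 0, 0, 0, 0], [1, 0, 0, 0, 0, 0, 0], [1, 0, 0, 0, 0, 0, 0], [1, 0, 0, 0, 0, 0, 0], [1, 0, 0, 0, 0, 0, 0]]}}

```text
time: 28.0
position: [0.5805, -0.2455, 0.2918]
tool_rot: [-0.299, 0.954, -0.0, 0.001]
ft_force: [-2.5, -1.3, 4.8]
grip_width: 0.052
```

```bash
python3 ss.py; python3 snap.py wrist w15
```

```text
tip rel socket [  0.1877  -0.0101 -40.5828] mm; needed tool [ 0.0026  0.0022 -1.6233] yaw -145.23975396830227 tilt [ 0.0025 -0.0001] rot to down [-0.0866  0.1168 -0.0001] F [-2.4861 -1.3147  4.7529] M [-0.5106  0.8292  0.0354] q6 1.9565979888071265 w 0.05202425021348911 t 28.0
{'time': np.float64(28.0), 'position': array([ 0.5805, -0.2455,  0.2918]), 'tool_rot': array([-0.2987,  0.9543, -0.0004,  0.0012]), 'q': array([-0.5774,  0.6721,  1.5139,  0.0016,  0.9534,  1.9566]), 'ft_force': array([-2.4861, -1.3147,  4.7529]), 'grip_width': np.float64(0.052)}
```

View pics/w15.png

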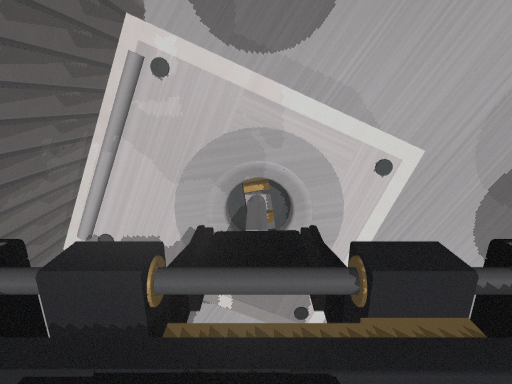

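```bash
python3 - <<'E'
import cv2
p=cv2.imread('pics/w15.png'); cv2.imwrite('pics/w15z.png',cv2.resize(p[150:250,200:320],None,fx=6,fy=6,interpolation=cv2.INTER_CUBIC))
E
```

```text
(no output)
```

View pics/w15z.png

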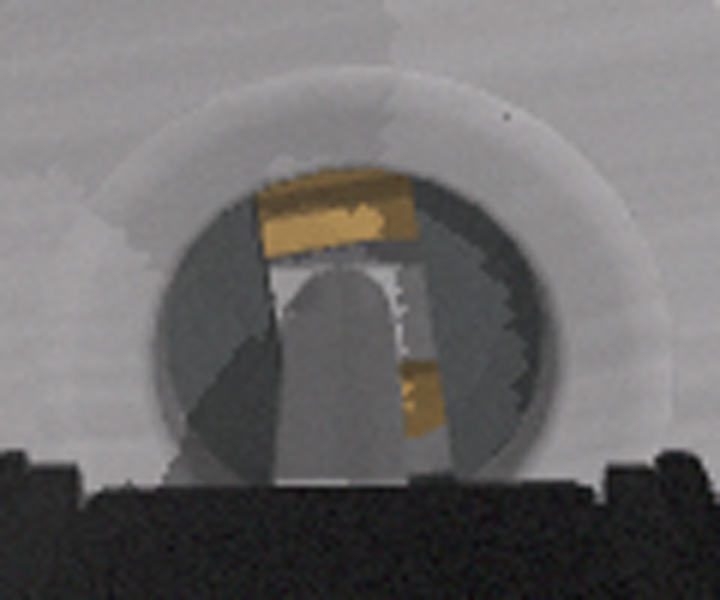

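Call:
{"op": "step_arm", "data": {"steps": [[1, 0, 0, 0, 0, 0, 0.2], [1, 0, 0, 0, 0, 0, 0.2], [1, 0, 0, 0, 0, 0, 0.2], [1, 0, 0, 0, 0, 0, 0.2], [1, 0, 0, 0, 0, 0, 0], [1, 0, 0, 0, 0, 0, 0], [1, 0, 0, 0, 0, 0, 0], [1, 0, 0, 0, 0, 0, 0], [1, 0, 0, 0, 0, 0, 0], [1, 0, 0, 0, 0, 0, 0]]}}

```text
time: 29.05
position: [0.5807, -0.2449, 0.2918]
tool_rot: [-0.248, 0.969, -0.0, 0.001]
ft_force: [-2.8, -0.1, 4.9]
grip_width: 0.0517
```

```bash
python3 ss.py; python3 snap.py wrist w16; python3 - <<'E'
import cv2
p=cv2.imread('pics/w16.png'); cv2.imwrite('pics/w16z.png',cv2.resize(p[150:250,200:320],None,fx=6,fy=6,interpolation=cv2.INTER_CUBIC))
E
```

```text
tip rel socket [  0.2729   0.4849 -40.5584] mm; needed tool [ 0.0162 -0.0141 -1.6223] yaw -151.33330434869634 tilt [ 0.0021 -0.0005] rot to down [-0.0826  0.0931 -0.0001] F [-2.7771 -0.1221  4.8754] M [-0.1307  0.7222  1.1665] q6 2.064461036918268 w 0.051741740133423524 t 29.05
{'time': np.float64(29.05), 'position': array([ 0.5807, -0.2449,  0.2918]), 'tool_rot': array([-0.2476,  0.9689, -0.0005,  0.001 ]), 'q': array([-0.5763,  0.672 ,  1.514 ,  0.0009,  0.9535,  2.0645]), 'ft_force': array([-2.7771, -0.1221,  4.8754]), 'grip_width': np.float64(0.0517)}
```

View pics/w16z.png

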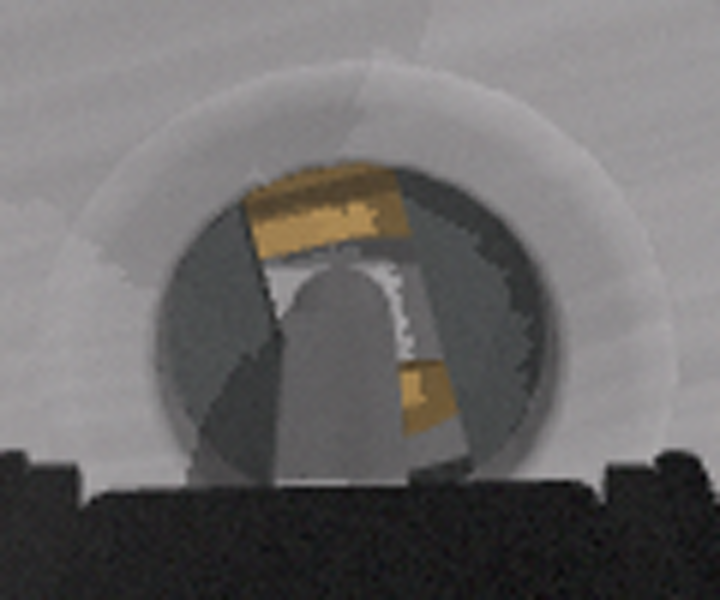

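Yaw moment jumped to 1.17 N·m, so the cam is at its stop. I'll ease the torque slightly, open and retreat upward.

Call:
{"op": "step_arm", "data": {"steps": [[1, 0, 0, -0.03, 0, 0, -0.12], [1, 0, 0, 0, 0, 0, 0], [0.2, 0, 0, 0, 0, 0, 0], [-0.2, 0, 0, 0, 0, 0, 0], [-0.6, 0, 0, 0, 0, 0, 0], [-1, 0, 0, 0, 0, 0, 0], [-1, 0, 0, 0, 0, 0, 0], [-1, 0, 0, 0, 0, 0, 0], [-1, 0, 0, 0, 0, 0, 0], [-1, 0, 0, -0.1, 0, 0, 0]]}}

```text
time: 30.1
position: [0.5803, -0.2454, 0.2947]
tool_rot: [-0.253, 0.967, 0.0, 0.001]
ft_force: [-0.1, -0.8, 0.2]
grip_width: 0.085
```

Call:
{"op": "step_arm", "data": {"steps": [[-1, 0, 0, -0.4, 0, 0, 0], [-1, 0, 0, -0.6, 0, 0, 0], [-1, 0, 0, -0.8, 0, 0, 0], [-1, 0, 0, -1, 0, 0, 0], [-1, 0, 0, -1, 0, 0, 0], [-1, 0, 0, -1, 0, 0, 0], [-1, 0, 0, -1, 0, 0, 0], [-1, 0, 0, -0.5, 0, 0, 0], [-1, 0, 0, 0, 0, 0, 0], [-1, 0, 0, 0, 0, 0, 0]]}}

```text
time: 31.1
position: [0.5797, -0.2452, 0.4519]
tool_rot: [-0.253, 0.967, 0.0, 0.001]
ft_force: [1.0, 0.0, -0.6]
grip_width: 0.0868
```

```bash
python3 snap.py wrist w17; python3 snap.py scene s17;python3 snap.py top t17; python3 - <<'E'
import cv2
p=cv2.imread('pics/w17.png'); cv2.imwrite('pics/w17z.png',cv2.resize(p[100:240,180:340],None,fx=4.5,fy=4.2,interpolation=cv2.INTER_CUBIC))
E
```

```text
{'time': np.float64(31.1), 'position': array([ 0.5797, -0.2452,  0.4519]), 'tool_rot': array([-0.2531,  0.9674,  0.0001,  0.0008]), 'q': array([-0.5777,  0.4868,  1.3663,  0.0014,  1.2876,  2.0516]), 'ft_force': array([ 1.0141,  0.0104, -0.5628]), 'grip_width': np.float64(0.0868)}
{'time': np.float64(31.15), 'position': array([ 0.5797, -0.2452,  0.4511]), 'tool_rot': array([-0.2531,  0.9674,  0.0008,  0.0002]), 'q': array([-0.5777,  0.4877,  1.367 ,  0.0014,  1.2877,  2.0517]), 'ft_force': array([-1.1045,  0.5246,  0.2677]), 'grip_width': np.float64(0.0873)}
{'time': np.float64(31.2), 'position': array([ 0.5797, -0.2452,  0.4508]), 'tool_rot': array([-0.2531,  0.9674,  0.001 ,  0.    ]), 'q': array([-0.5778,  0.4882,  1.3671,  0.0014,  1.2877,  2.0517]), 'ft_force': array([-0.2563,  0.5997,  0.3552]), 'grip_width': np.float64(0.0875)}
```

View pics/w17.png

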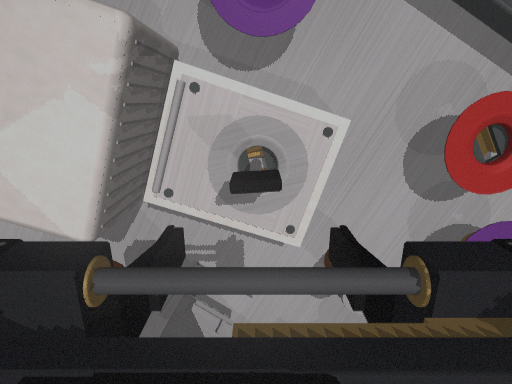

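View pics/s17.png

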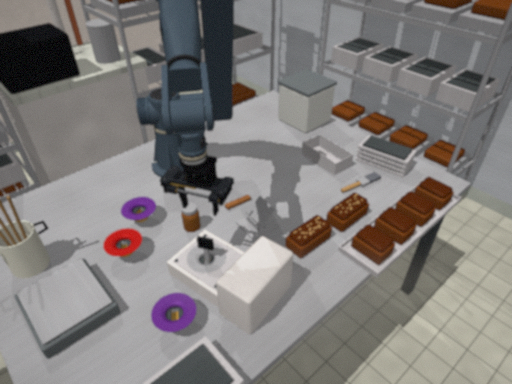

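View pics/w17z.png

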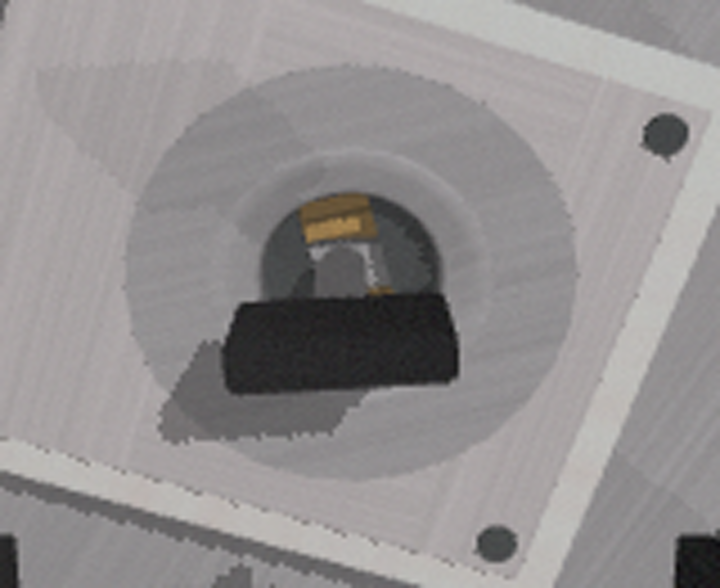

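```bash
python3 - <<'E'
from h import *
a=cv2.imread('pics/scene0.png').astype(int);b=cv2.imread('pics/s17.png').astype(int)
for n,(r0,r1,c0,c1) in dict(loaves=(190,255,285,372),tin=(130,175,300,355),brush=(168,195,338,385),scraper=(190,212,222,256)).items():
    print(n,abs(a-b)[r0:r1,c0:c1].mean().round(1))
def amber(p):
    h=cv2.cvtColor(p.astype(np.uint8),cv2.COLOR_BGR2HSV);m=(h[...,1]>120)&(h[...,0]<20);m[:,:180]=0;m[:,203:]=0;m[:200]=0;m[232:]=0;v,u=np.nonzero(m);return u.mean(),v.mean(),u.size
print(amber(a),amber(b))
from rig import robot
robot.hand_in()
E
```

```text
loaves 10.5
tin 11.0
brush 5.7
scraper 18.5
(np.float64(191.20627802690584), np.float64(221.94618834080717), 223) (np.float64(191.17194570135746), np.float64(221.9547511312217), 221)
the job is handed in; nothing more can be done
```

The job is handed in at about 31 s of the 66 s allowed, with no error reported; no verdict is given.

**What I did:** I gripped the fastener by its shank and laid it on the sloping rest. I let go and saw in the wrist picture that the tongue sat between the cheeks against the ledge, with the handle up. I then took it again by the wing handle and found the slot by camera, about 122° from the socket's x axis. The tongue went down through the slot to 40 mm below the rim, touching bottom at about 6 N. I turned it clockwise until the yaw moment jumped from about 0.04 to 1.17 N·m, eased back about 1°, let go and lifted clear.

**Last checks:**
- **Fastener:** it stands upright in the socket on its own.
- **Cam:** the gold part seen in the cup lies across the slot, as it should when locked. I could not read the cam angle directly.
- **Turn angle:** the tool reached about 105° at the stop, more than the 90° asked for. I take the extra to be play between tongue and cam plus some give in the grip.
- **Bystanders:** the jar had not moved (within 0.1 pixel). Loaves, tin, brush and scraper look in place in the last scene picture. My pixel difference for those four was inconclusive because the arm's shadow had shifted: the average change was 6 to 19 grey levels, largest at the scraper.

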